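# Set the load box, then close its circuit with the copper link

## Task

On the load box with the sloping panel, turn the middle knob of the back row until its pointer stands at the long mark straight up the panel, and let go of it; leave the other five knobs as they are set. Then close the circuit: lay the copper link that is long enough across the two brass fork terminals on top of the box, its grip midway between them, so that it lies level and fully down in both forks, and let go. Leave the other link and the other things on the bench where they are.

Things in the scene. Friction and masses are not known exactly. Their poses are not given: they have to be found in the camera images.
- load_box: grey box fixed on the bench, 200 mm wide (y, left), from x -90 (front) to +85 mm, flat top at z 91. Origin on the bench. Its panel slopes 30 degrees from z 26 at x -90 up to z 91 at x +23; outward normal (-0.5, 0, 0.866). Six equal knobs on it: two rows of three, 57 mm apart sideways, 55.5 up the slope. A fixed handle bar along y (12 mm thick, at x -6, z 135) hangs over the back row
- knob_back_mid_grip (a point): point on the axis of the middle knob of the back row, 13 mm above the panel. z: out of the panel (30 degrees from vertical, leaning to the robot); x: towards the pointer nose, turns with the knob. Knob: round skirt 31 mm across, 4 high; on it a black grip bar 11 mm wide, top 22 mm above the panel, flat flanks from 13 mm behind to 9 mm ahead of the axis, then a nose to 17.5 mm; white line on top
- knob_back_mid (a joint): angle of that knob, rad: 0 with the pointer at the long mark, straight up the slope (the middle and longest of the eleven marks round it); grows clockwise as seen facing the panel; starts 0.65 to 1.4 rad anticlockwise of the mark (negative); stops at -2.36 and 2.36. Friction about 0.03 N m; stays where it is left, no clicks
- knob_back_left_tip (a point): pointer nose of the left knob of the back row, 17.5 mm from its axis and 13 mm above the panel (each neighbour is a knob like the one to set, standing at any angle)
- knob_back_right_tip (a point): pointer nose of the right knob of the back row, likewise
- knob_front_left_tip (a point): pointer nose of the left knob of the front row, likewise
- knob_front_mid_tip (a point): pointer nose of the middle knob of the front row, likewise
- knob_front_right_tip (a point): pointer nose of the right knob of the front row, likewise
- fork_left (a point): centre of the seat of the left brass fork, 107 mm above the bench, at x 50, y 45 mm in the box's frame, axes as the box. Each fork is 15 mm long in y, with two cheeks 20 mm apart in x, flared at the mouth, standing 15 mm above the seat (31 mm above the flat top)
- fork_right (a point): centre of the seat of the right fork terminal, 90 mm from the left one along the box's y
- link_long_mid (a point): centre, 18 mm above the underside, of the long copper link: flat bar 130 mm long (y), 16 wide (x), 6 thick; on its middle an upright black grip, 14 mm in x, 24 in y, from 6 to 36 mm above the underside. About 125 g. Starts flat on the bench, grip up, its y within 0.4 rad of the world's y. Laid in the forks its underside rests on the seats
- link_short_mid (a point): the same point of the short copper link, 64 mm long and otherwise alike; it is too short to reach both forks and stays on the bench
- petri_dish: clear dish, 55 mm across, 14 mm high (bystander; bystander origins lie under their middle, on the bench)
- vial_black: vial with a black cap, 28 mm across, 58 mm high (bystander)
- vial_green: vial with a green cap, 28 mm across, 58 mm high (bystander)
- solder_reel: reel of solder, 56 mm across, 36 mm high (bystander)
- hv_cap: blue ceramic capacitor with a brass stud, 42 mm across, 40 mm high (bystander)
- usb_stick: memory stick, 55 mm long, 10 mm high (bystander)
- terminator: small coaxial terminator lying down, 14 x 32 mm, 14 mm high (bystander)

How it is judged:
By the outcome, as a careful person would: the job done as asked, in the order asked, and still so for the second after the job is handed in, with the robot touching nothing.
It also fails if it takes over 67 s, if anything falls off the work surface, if the arm or the gripper's body presses on something with over 40 N, if the wrist force passes 120 N, or if a joint passes its speed limit or range.

## Robot

A 6-joint arm with a two-finger parallel gripper is mounted at the origin on a cart in front of the work surface, level with it; the furniture and walls round the work are solid. World frame = base frame: x ahead of the robot, y to its left, z up, the work surface at z = 0. Lengths are in m, angles in degrees, forces in N, time in s.
With the tool pointing down it reaches from about 0.35 to 0.875 m from the base axis. Payload 4.2 kg.
Tool frame: the origin (TCP) lies on the centre line of the jaws, within the pads' length; the fingertips stand 19 mm ahead of it and the grasp point (between the pads) is the TCP; z points along the fingers, y is the line along which they close (so a half turn about z gives the same grasp; the last joint's range is limited). The gripper opens to 87 mm and grips with 3 to 60 N. Pads are 19 mm wide; open, the fingers measure 117 mm over their backs; the gripper's body (75 mm by 190 mm) begins 51 mm behind the grasp point.
Start: joints at [-58.235, 22.042, 0.453, 0, -68.411, -14.817], TCP at [0.182, -0.598, 0.242] pointing down, gripper open.
Joint ranges: [-179.83, 179.83], [-69.29, 118.12], [-61.27, 80.66], [-181.25, 117.63], [-171.15, -9.14], [-177.46, 177.46]. Speed limits (degrees/s): [159.86, 159.86, 180, 180, 180, 180].

## Interface

Orientations are given as a 3x3 rotation matrix whose columns are the frame's x, y, z axes.
In Python, from station import sense, capture, finish_job, search_frame, masks_of gives the robot as it stands.
- The arm moves only by the tool drive_tool, never from a script. Its argument "rows" is a list of rows, each a list of 7 numbers: the opening in per cent of the stroke, from 0 (shut) to 100 (fully open), then the shift along the world's x, y, z in mm, then the turn, a rotation vector about the world's x, y, z in rad. In form: [[fingers, dx, dy, dz, wx, wy, wz], ...]. A call has 1 to 5 rows; each row shifts and turns the commanded pose from where the row before left it; what a row does not reach is not made up. A row lasts 1/12 s, in which the tool goes at most 41.7 mm and 7.16 degrees, less where a joint would pass 70% of its speed; a pose out of reach is approached as far as the arm can. A call is refused whole if a number of a shift passes 41.7 or a number of a turn 0.125, either way. A call with a gripper value outside its range is refused whole. The fingers move at their own pace and stop on an object; the grip force is fixed at half the most. Time passes only in rows, so rows that do not move let the fingers close. It gives the time, the measured TCP pose, the force, the opening and the grip force at its end, in the units of the state.
- sense(): the state, without advancing time (a new reading comes with each control period).
- capture(name): name is "scene" or "top" or "wrist"; returns a dict with "frame" (420x560x3 uint8, red, green, blue), "z_map" (420x560 float32, m along the optical axis (not along the pixel's ray), 0 where there is no reading), "fx", "fy", "cx", "cy" (pixels), "distortion" ([k1, k2, p1, p2, k3] as OpenCV has them; the pictures are not rectified), "R" (3x3) and "t" (3): a world point X has camera coordinates R X + t; the wrist camera has in their place "T_tool_cam" (4x4, takes a point from camera to tool coordinates, whose origin is the TCP and whose axes are the flange's). Camera axes: x right, y down, z forward; pixel columns grow to the right and rows downward; lengths in m; the calibration is good to about 2 mm. A picture is of the moment at which its call begins: read the wrist's pose just before it.
- finish_job(): hands the job in; it is judged then, once.
Trained networks look in a picture, given as the dict that the camera call returned (one of the last four; its "shot" number tells which), for a name from the list of things; names that differ only in an ending like _2 or _b are one class to them, and where a whole thing is asked for, a point or a joint stands for the part that bears it (a point fixed in the world has none). Each returns a list of dicts, best first, with "p" (0 to 1); they miss things now and then, are a little off and sometimes report something else, mostly with a low value. They report only what shows in the picture. A call takes as long as a camera call.
- search_frame(label, picture): "xy" ([column, row] in pixels, amid what is visible of it).
- masks_of(label, picture): "region" (420x560 bool, what is visible of it) and "xy" ([column, row] in pixels, amid what is visible of it).
The state is a dict: "time_s": time; "joints": joint angles; "joint_velocities": joint speeds; "effort": joint torques, N m; "tcp_pos": TCP position; "ee_rot": TCP orientation; "wrist_force": force on the tool from outside, world axes, zero at the start; "moment": the same for the moment, N m; "gripper_width": opening from 0.0 (shut) to 1.0 (fully open); "gripper_force": force on a finger pad.
Only numpy, scipy, OpenCV 4.12 (cv2) and the standard library are available. Lean on these libraries where they do the work, as an engineer would, in place of code of your own. Each camera call takes 0.05 s, during which the arm holds its last target. There are 200 camera calls.

## Working session

There is one attempt and no reset: what is moved stays moved. The work goes in short steps, Python scripts to look and compute and a tool call to move; the robot and the scene stay as the last step left them, time stands still between calls to the robot, and variables do not carry over. Pictures are saved under pics/ and viewed, at most 12 in all, crops included, and the job is handed in when it is done.

Besides the shell and the picture viewer there is one more tool, called after ">>>" in YAML: its name, and indented under it one key for each argument. drive_tool: Moves the arm, as the interface text tells. Its arguments: {"type":"object","properties":{"rows":{"type":"array"}},"required":["rows"]}

```bash
mkdir -p pics; ls; cat > h.py <<'E'
import numpy as np, cv2
from station import *
def unproj(c,px,z=None,depth=None,Rt=None):
    K=np.array([[c["fx"],0,c["cx"]],[0,c["fy"],c["cy"]],[0,0,1.]])
    n=cv2.undistortPoints(np.array(px,float).reshape(-1,1,2),K,np.array(c["distortion"],float)).reshape(-1,2)
    d=np.c_[n,np.ones(len(n))]
    R,t=Rt if Rt else (np.array(c["R"]),np.array(c["t"]))
    if depth is not None: return (d*np.array(depth).reshape(-1,1)-t)@R
    o=-R.T@t; w=d@R
    return o+w*((z-o[2])/w[:,2:3])
def proj(c,X,Rt=None):
    K=np.array([[c["fx"],0,c["cx"]],[0,c["fy"],c["cy"]],[0,0,1.]])
    R,t=Rt if Rt else (np.array(c["R"]),np.array(c["t"]))
    return cv2.projectPoints(np.array(X,float).reshape(-1,3),cv2.Rodrigues(R)[0],t,K,np.array(c["distortion"],float))[0].reshape(-1,2)
def wristRt(c,s):
    T=np.eye(4);T[:3,:3]=s["ee_rot"];T[:3,3]=s["tcp_pos"]
    M=np.linalg.inv(T@np.array(c["T_tool_cam"])); return M[:3,:3],M[:3,3]
def cloud(c,region,Rt=None):
    v,u=np.nonzero(region&(c["z_map"]>0))
    return unproj(c,np.c_[u,v],depth=c["z_map"][v,u],Rt=Rt)
E
python3 - <<'E'
from h import *
np.set_printoptions(precision=4,suppress=True)
s=sense();print(s)
t=capture("top");sc=capture("scene")
for n,c in(("top",t),("scene",sc)):
    cv2.imwrite(f"pics/{n}0.png",c["frame"][:,:,::-1])
    print(n,c["fx"],-np.array(c["R"]).T@c["t"])
    for l in ["load_box","knob_back_mid_grip","knob_back_left_tip","knob_back_right_tip","fork_left","fork_right","link_long_mid","link_short_mid"]:
        for d in search_frame(l,c)[:2]:
            u,v=np.round(d["xy"]).astype(int); z=c["z_map"][v,u]
            print(l,round(d["p"],2),u,v,unproj(c,[d["xy"]],depth=[z])[0])
E
```

```text
pics
{'time_s': 0.0, 'joints': array([-58.2369,  22.0901,   0.3794,  -0.0298, -68.4109, -14.8162]), 'joint_velocities': array([-0.004 , -0.0493, -0.0375,  0.0993,  0.0495,  0.1188]), 'effort': array([ -0.0002, -39.0667,  18.7409,   4.22  ,   0.011 ,  -0.0002]), 'tcp_pos': array([ 0.182 , -0.5973,  0.2405]), 'ee_rot': array([[-0.9566, -0.2913, -0.0007],
       [-0.2913,  0.9566,  0.0021],
       [ 0.0001,  0.0022, -1.    ]]), 'wrist_force': array([ 0.0294,  0.4577, -0.8572]), 'moment': array([-0.0378,  0.0316, -0.0147]), 'gripper_force': 0.0, 'gripper_width': 1.0015798729040686}
top 497.9377555490469 [0.2737 0.0429 1.681 ]
load_box 0.94 352 201 [ 0.5497 -0.1693  0.0821]
load_box 0.39 384 253 [ 0.3837 -0.2791  0.0002]
knob_back_mid_grip 0.42 350 204 [ 0.5375 -0.1587  0.0933]
knob_back_left_tip 0.57 335 202 [ 0.5456 -0.111   0.0918]
fork_left 0.71 350 198 [ 0.5483 -0.1529  0.1444]
fork_right 0.8 353 201 [ 0.5498 -0.1707  0.0814]
fork_right 0.68 226 201 [0.5651 0.2502 0.0176]
link_long_mid 0.62 212 236 [0.4452 0.2938 0.0378]
scene 417.37449318370403 [-0.0457  0.5908  0.9951]
load_box 0.6 316 184 [ 0.5461 -0.1083  0.0909]
load_box 0.55 326 184 [ 0.5406 -0.1475  0.0691]
knob_back_left_tip 0.46 314 182 [ 0.5637 -0.1152  0.083 ]
knob_back_right_tip 0.58 345 170 [ 0.5284 -0.2173  0.094 ]
fork_left 0.63 327 182 [ 0.543  -0.1558  0.0681]
fork_right 0.2 326 203 [ 0.489  -0.095   0.0593]
link_long_mid 0.78 231 295 [0.4526 0.3043 0.026 ]
link_long_mid 0.61 353 188 [ 0.4805 -0.2113  0.0528]
link_short_mid 0.74 216 257 [0.5729 0.2606 0.0304]
```

```bash
python3 - <<'E'
import cv2
a=cv2.imread("pics/top0.png")[130:330,150:450]
cv2.imwrite("pics/top0c.png",cv2.resize(a,(800,533),interpolation=cv2.INTER_CUBIC))
a=cv2.imread("pics/scene0.png")[120:330,180:460]
cv2.imwrite("pics/scene0c.png",cv2.resize(a,(800,600),interpolation=cv2.INTER_CUBIC))
E
```

```text
(no output)
```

View pics/top0c.png

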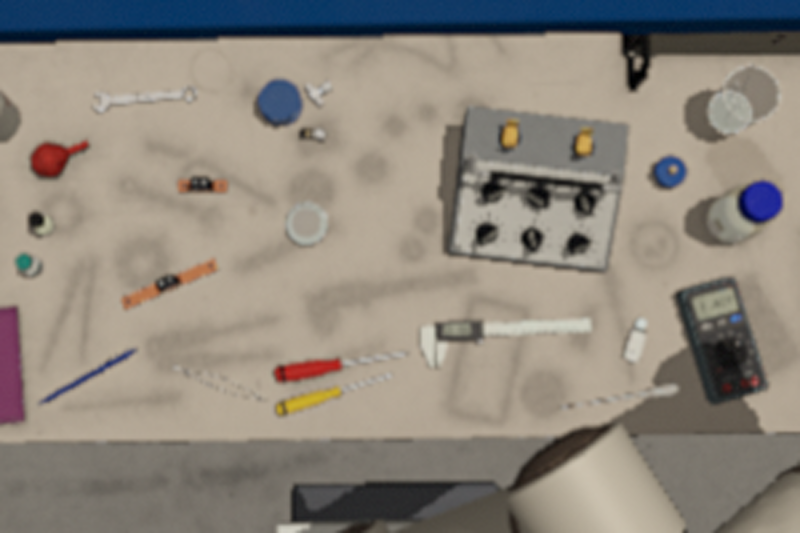

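View pics/scene0c.png

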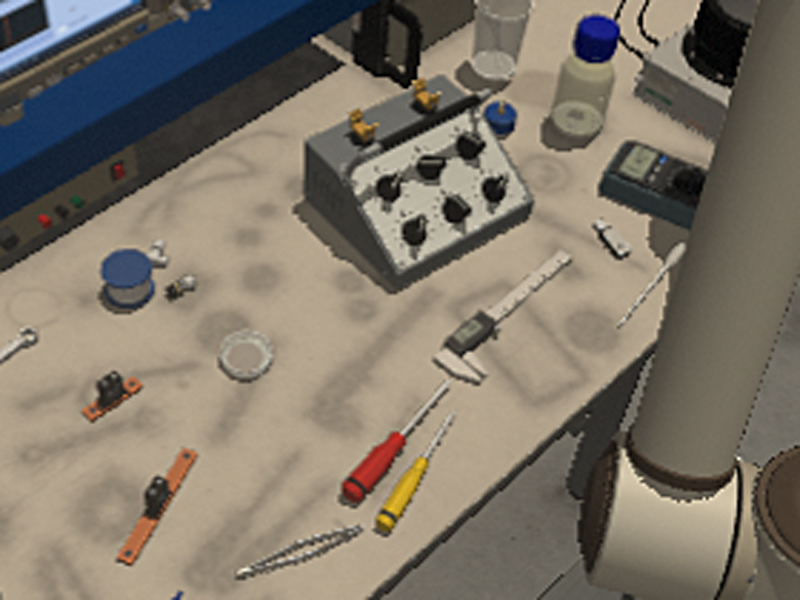

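The top crop shows the box with its fork terminals at crop (510,133) and (583,143), and the back-mid knob at about (537,200) under the handle. The long link is at (170,283), with its grip roughly midway.

```bash
python3 - <<'E'
from h import *
np.set_printoptions(precision=4,suppress=True)
t=capture("top");hsv=cv2.cvtColor(t["frame"],cv2.COLOR_RGB2HSV)
m=cv2.inRange(hsv,(18,110,90),(32,255,255));m[:, :310]=0;m[230:]=0
n,l,st,ce=cv2.connectedComponentsWithStats(m)
for i in range(1,n):
    if st[i,4]>4: print(ce[i],st[i],unproj(t,[ce[i]],z=.115))
m=cv2.inRange(hsv,(5,110,90),(16,255,255));m[:,:190]=0;m[255:]=0;m[:185]=0;m[:,240:]=0
n,l,st,ce=cv2.connectedComponentsWithStats(m)
for i in range(1,n):
    if st[i,4]>4: print("cu",ce[i],st[i],unproj(t,[ce[i]],z=.006))
# flat top
v,u=np.mgrid[150:260,300:400];P=unproj(t,np.c_[u.ravel(),v.ravel()],depth=t["z_map"][150:260,300:400].ravel())
P=P[(P[:,2]>.02)&(P[:,1]<0)&(P[:,2]<.1)]
print(len(P),cv2.minAreaRect(P[:,:2].astype(np.float32)*1000))
Q=P[(P[:,2]>.086)&(P[:,2]<.096)];print(len(Q),cv2.minAreaRect(Q[:,:2].astype(np.float32)*1000))
w=capture("wrist");print(np.array(w["T_tool_cam"]),w["fx"])
E
```

```text
[433.5152  38.8485] [432  27   4  24  66] [[ 1.0966 -0.4608  0.115 ]]
[542.3151  66.8082] [525  65  34   6  73] [[ 0.9931 -0.824   0.115 ]]
[537.3267  78.52  ] [529  73  16  12 150] [[ 0.9511 -0.8022  0.115 ]]
[340.7959 179.9592] [338 175   6  10  49] [[ 0.6122 -0.1301  0.115 ]]
[368.7083 183.    ] [366 178   6  10  48] [[ 0.6009 -0.2192  0.115 ]]
cu [218.6471 199.4118] [217 198   5   4  17] [[0.5741 0.2777 0.006 ]]
cu [232.  199.5] [230 198   5   4  20] [[0.5731 0.2318 0.006 ]]
cu [223.5556 231.6296] [216 228  15   8  54] [[0.4629 0.2601 0.006 ]]
cu [202.5345 240.6897] [196 237  14   9  58] [[0.433  0.3314 0.006 ]]
3226 ((554.175048828125, -200.67234802246094), (262.91131591796875, 395.0986633300781), 82.08511352539062)
1119 ((614.9947509765625, -179.98971557617188), (203.90989685058594, 186.23568725585938), 81.41377258300781)
[[-0.001  -0.9664 -0.2569  0.071 ]
 [ 1.     -0.0008 -0.0008  0.0004]
 [ 0.0006 -0.2569  0.9664 -0.1424]
 [ 0.      0.      0.      1.    ]] 327.7841477487304
```

>>> drive_tool:
  rows:
    - [30, 19, 29, 0, 0, 0, -0.084]
    - [30, 19, 29, 0, 0, 0, -0.084]
    - [30, 19, 29, 0, 0, 0, -0.084]
    - [30, 19, 29, 0, 0, 0, -0.084]
    - [30, 19, 29, 0, 0, 0, -0.084]

```text
time_s: 1.42
tcp_pos: [0.2777, -0.4515, 0.2417]
ee_rot: [[-0.992, 0.129, 0.0], [0.129, 0.992, -0.0], [-0.0, -0.0, -1.0]]
wrist_force: [0.6, -0.8, 0.7]
gripper_width: 0.705
gripper_force: 0.0
```

>>> drive_tool:
  rows:
    - [30, 19, 29, 0, -0.0066, -0.052, 0]
    - [30, 19, 29, 0, -0.0066, -0.052, 0]
    - [30, 19, 29, 0, -0.0066, -0.052, 0]
    - [30, 19, 29, 0, -0.0066, -0.052, 0]
    - [30, 19, 29, 0, -0.0066, -0.052, 0]

```text
time_s: 1.83
tcp_pos: [0.3731, -0.3066, 0.2422]
ee_rot: [[-0.957, 0.124, 0.261], [0.12, 0.992, -0.033], [-0.263, -0.0, -0.965]]
wrist_force: [0.5, -0.3, -0.7]
gripper_width: 0.346
gripper_force: 0.0
```

>>> drive_tool:
  rows:
    - [30, 19, 29, -5, -0.0066, -0.052, 0]
    - [30, 19, 29, -5, -0.0066, -0.052, 0]
    - [30, 19, 29, -5, -0.0066, -0.052, 0]
    - [30, 19, 31, -5, -0.0066, -0.052, 0]
    - [30, 19, 31, -5, -0.0066, -0.052, 0]

```text
time_s: 2.25
tcp_pos: [0.4627, -0.168, 0.219]
ee_rot: [[-0.865, 0.126, 0.486], [0.108, 0.992, -0.065], [-0.491, -0.004, -0.871]]
wrist_force: [0.6, -1.7, 0.6]
gripper_width: 0.301
gripper_force: 0.0
```

>>> drive_tool:
  rows:
    - [30, 0, 0, 0, 0, 0, 0]
    - [30, 0, 0, 0, 0, 0, 0]

```text
time_s: 2.42
tcp_pos: [0.4608, -0.1697, 0.2175]
ee_rot: [[-0.868, 0.125, 0.48], [0.106, 0.992, -0.067], [-0.485, -0.007, -0.875]]
wrist_force: [0.2, 0.0, 1.5]
gripper_width: 0.304
gripper_force: 0.0
```

```bash
cat > look.py <<'E'
from h import *
import sys,pickle
s=sense();c=capture("wrist");pickle.dump((s,c),open("w.pkl","wb"))
np.set_printoptions(precision=4,suppress=True)
print(s["time_s"],s["tcp_pos"],s["ee_rot"].tolist(),s["joints"],s["wrist_force"])
Rt=wristRt(c,s)
f=cv2.resize(c["frame"][:,:,::-1],(784,588));cv2.imwrite(f"pics/{sys.argv[1]}.png",f)
for l in sys.argv[2:]:
    for d in search_frame(l,c)[:3]:
        u,v=np.round(d["xy"]).astype(int)
        print(l,round(d["p"],2),u,v,unproj(c,[d["xy"]],depth=[c["z_map"][v,u]],Rt=Rt)[0])
E
python3 look.py w1 knob_back_mid_grip knob_back_left_tip knob_back_right_tip knob_front_mid_tip fork_left fork_right
```

```text
2.4167 [ 0.4608 -0.1697  0.2175] [[-0.8681141355268869, 0.12525429347243938, 0.4803011655879322], [0.1062062807689334, 0.9921003577499405, -0.06676156137831446], [-0.4848691304090587, -0.0069456546962827475, -0.874559137084053]] [   0.9422   -1.6914  -43.7613   12.8153  -19.667  -109.0289] [0.2265 0.0198 1.4744]
knob_back_left_tip 0.86 357 197 [ 0.5414 -0.1177  0.0851]
knob_back_right_tip 0.58 541 219 [0.6684 0.1344 0.0229]
knob_back_right_tip 0.57 246 198 [ 0.5268 -0.2191  0.0896]
knob_front_mid_tip 0.98 301 138 [ 0.4859 -0.1639  0.0627]
fork_left 0.65 301 168 [ 0.5224 -0.168   0.0587]
fork_left 0.4 305 198 [ 0.5326 -0.1657  0.0904]
fork_right 0.96 298 164 [ 0.5185 -0.1703  0.0558]
```

View pics/w1.png

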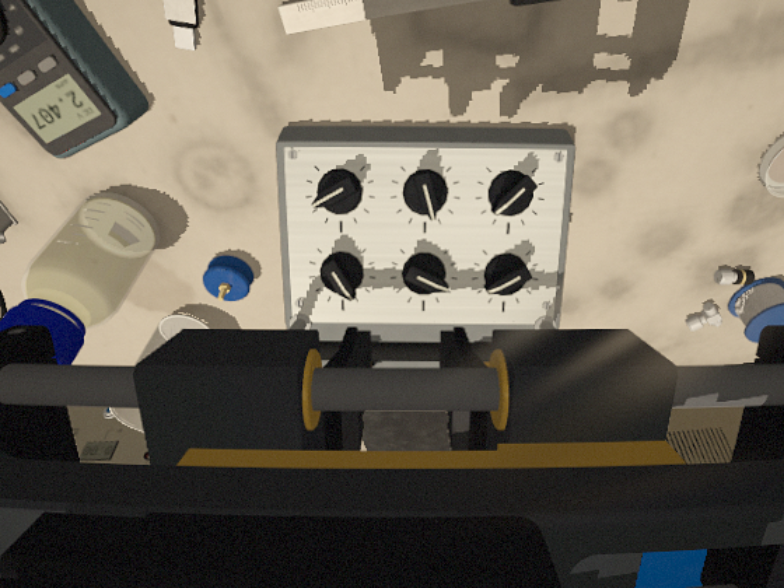

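The wrist picture shows the panel upside down. The back-mid knob is centred at about view (425,273), with its pointer towards (450,290), about 67° anticlockwise. Next I'll rectify it onto the panel plane to measure the knob accurately.

```bash
cat > ortho.py <<'E'
from h import *
import pickle,sys
np.set_printoptions(precision=4,suppress=True)
s,c=pickle.load(open("w.pkl","rb"));Rt=wristRt(c,s)
yaw=-0.126
k0=np.array([.547,-.167,.0724])
ex=np.array([np.cos(yaw),np.sin(yaw),0]);ey=np.array([-np.sin(yaw),np.cos(yaw),0]);ez=np.array([0,0,1.])
# panel plane from white pixels
f=c["frame"].astype(int);m=(f.min(2)>190)&(c["z_map"]>0)
P=cloud(c,m,Rt);P=P[np.linalg.norm(P-k0,axis=1)<.11]
for i in range(3):
    q=P.mean(0);n=np.linalg.svd(P-q,full_matrices=False)[2][2];n*=np.sign(n[2]);r=(P-q)@n;P=P[abs(r)<.003]
yn=np.arctan2(-n[1],-n[0]);print("n",n,"tilt",np.degrees(np.arccos(n[2])),"yaw(n)",yn,"plane z at k0",len(P))
n=-.5*ex+.866*ez;up=.866*ex+.5*ez
print("offset plane to nominal",((P-k0)@n).mean())
k0=k0+n*np.median((P-k0)@n)
def ortho(h,half=.09,px=.00025):
    g=np.arange(-half,half,px);A,B=np.meshgrid(g,-g)   # right=-left, up
    X=k0+h*n-A[...,None]*ey+B[...,None]*up
    uv=proj(c,X.reshape(-1,3),Rt).reshape(A.shape+(2,)).astype(np.float32)
    return cv2.remap(c["frame"],uv[...,0],uv[...,1],cv2.INTER_CUBIC)
if __name__=="__main__":
    a=ortho(0)[:,:,::-1];b=ortho(.022,.03,.0001)[:,:,::-1]
    cv2.imwrite("pics/o_%s.png"%sys.argv[1],np.hstack([cv2.resize(a,(400,400)),cv2.resize(b,(400,400))]))
    print("k0",k0)
E
python3 ortho.py 1
```

```text
n [-0.4949  0.0662  0.8664] tilt 29.953449955876003 yaw(n) -0.13298126786058317 plane z at k0 13371
offset plane to nominal 9.093337487347515e-05
k0 [ 0.547  -0.167   0.0725]
```

View pics/o_1.png

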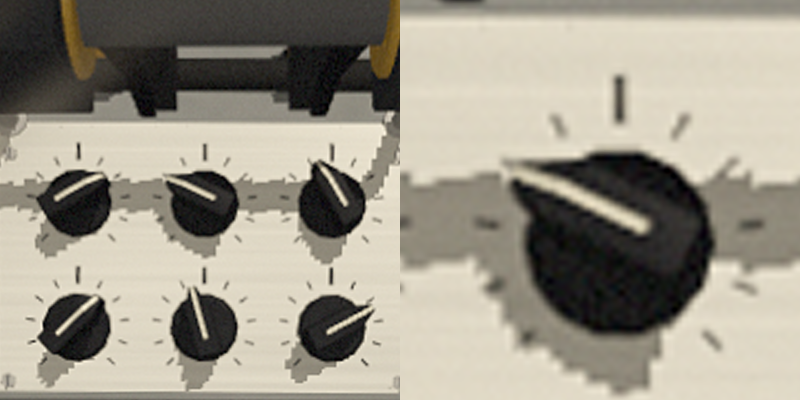

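The rectified view shows the back-mid knob's pointer at about 66° anticlockwise (-1.15 rad). Its axis is about 1.5 mm right of and 1.7 mm below my guess. Next I'll work out the deltas to a stand-off pose.

```bash
cat > goal.py <<'E'
import numpy as np
from scipy.spatial.transform import Rotation as Ro
from station import sense
np.set_printoptions(precision=4,suppress=True)
yaw=-0.127
ex=np.array([np.cos(yaw),np.sin(yaw),0]);ey=np.array([-np.sin(yaw),np.cos(yaw),0]);ez=np.array([0,0,1.])
n=-.5*ex+.866*ez;up=.866*ex+.5*ez
ax=np.array([.547,-.167,.0725])-.0015*ey-.0017*up
def Rknob(th):
    p=np.cos(th)*up-np.sin(th)*ey; z=-n; x=-p
    return np.c_[x,np.cross(z,x),z]
def delta(pos,R):
    s=sense();d=(pos-s["tcp_pos"])*1000;w=Ro.from_matrix(R@np.array(s["ee_rot"]).T).as_rotvec()
    print("t",s["time_s"],"tcp",s["tcp_pos"],"d mm",d,"rotvec",w,"|w|",np.linalg.norm(w),"j",s["joints"],"F",s["wrist_force"],"M",s["moment"],"grip",s["gripper_width"],s["gripper_force"])
E
python3 - <<'E'
from goal import *
print("n",n,"ax",ax)
delta(ax+.10*n,Rknob(-1.148))
E
```

```text
n [-0.496   0.0633  0.866 ] ax [ 0.5453 -0.1683  0.0716]
t 2.7667 tcp [ 0.4618 -0.1716  0.2188] d mm [ 33.9662   9.6655 -60.5232] rotvec [-0.5581  0.0624  1.0016] |w| 1.1482990730028544 j [   0.6976   -1.6538  -43.5868   12.8172  -19.6319 -109.0854] F [-0.0037 -0.5266 -0.1493] M [0.1082 0.956  0.0051] grip 0.2960975180471882 0.0
```

>>> drive_tool:
  rows:
    - [25, 3.4, 1, -6, -0.0558, 0.0062, 0.1]
    - [25, 3.4, 1, -6, -0.0558, 0.0062, 0.1]
    - [25, 3.4, 1, -6, -0.0558, 0.0062, 0.1]
    - [25, 3.4, 1, -6, -0.0558, 0.0062, 0.1]
    - [25, 3.4, 1, -6, -0.0558, 0.0062, 0.1]

```text
time_s: 3.18
tcp_pos: [0.479, -0.1663, 0.1884]
ee_rot: [[-0.792, -0.363, 0.49], [-0.451, 0.89, -0.069], [-0.411, -0.275, -0.869]]
wrist_force: [0.8, -0.2, -0.1]
gripper_width: 0.253
gripper_force: 0.0
```

>>> drive_tool:
  rows:
    - [25, 3.4, 1, -6, -0.0558, 0.0062, 0.1]
    - [25, 3.4, 1, -6, -0.0558, 0.0062, 0.1]
    - [25, 3.4, 1, -6, -0.0558, 0.0062, 0.1]
    - [25, 3.4, 1, -6, -0.0558, 0.0062, 0.1]
    - [25, 3.4, 1, -6, -0.0558, 0.0062, 0.1]

```text
time_s: 3.6
tcp_pos: [0.4967, -0.1665, 0.1686]
ee_rot: [[-0.464, -0.743, 0.482], [-0.862, 0.504, -0.053], [-0.204, -0.44, -0.875]]
wrist_force: [-0.2, 0.2, 0.4]
gripper_width: 0.248
gripper_force: 0.0
```

>>> drive_tool:
  rows:
    - [25, 0, 0, 0, 0, 0, 0]
    - [25, 0, 0, 0, 0, 0, 0]
    - [25, 0, 0, 0, 0, 0, 0]

```text
time_s: 3.85
tcp_pos: [0.4962, -0.1662, 0.1686]
ee_rot: [[-0.47, -0.74, 0.482], [-0.858, 0.511, -0.053], [-0.207, -0.438, -0.875]]
wrist_force: [-0.2, -0.5, -1.0]
gripper_width: 0.248
gripper_force: 0.0
```

```bash
python3 - <<'E'
from goal import *
delta(ax+.10*n,Rknob(-1.148))
delta(ax+.026*n,Rknob(-1.148))
E
python3 look.py w2 ; python3 ortho.py 2
```

```text
t 3.85 tcp [ 0.4962 -0.1662  0.1686] d mm [ -0.4614   4.1894 -10.3779] rotvec [-0.011  -0.0166 -0.0018] |w| 0.01993206320899351 j [ -0.0151   5.992  -46.468   19.2666  -9.2074 -49.777 ] F [-0.165  -0.4601 -1.0089] M [ 0.1838  1.1088 -0.0165] grip 0.24769180589674772 0.0
t 3.85 tcp [ 0.4962 -0.1662  0.1686] d mm [ 36.2406  -0.497  -74.4619] rotvec [-0.011  -0.0166 -0.0018] |w| 0.01993206320899351 j [ -0.0151   5.992  -46.468   19.2666  -9.2074 -49.777 ] F [-0.165  -0.4601 -1.0089] M [ 0.1838  1.1088 -0.0165] grip 0.24769180589674772 0.0
3.85 [ 0.4962 -0.1662  0.1686] [[-0.4698701485578462, -0.7397336496795949, 0.48168056949178895], [-0.8581666826908568, 0.510635897168745, -0.05292376821467688], [-0.20681389753495177, -0.43822951527068255, -0.8747473370819857]] [ -0.0151   5.992  -46.468   19.2666  -9.2074 -49.777 ] [-0.165  -0.4601 -1.0089]
n [-0.4951  0.0671  0.8663] tilt 29.973408295347568 yaw(n) -0.13462628480780428 plane z at k0 12466
offset plane to nominal 0.00019486301239891402
k0 [ 0.5469 -0.167   0.0726]
```

View pics/o_2.png

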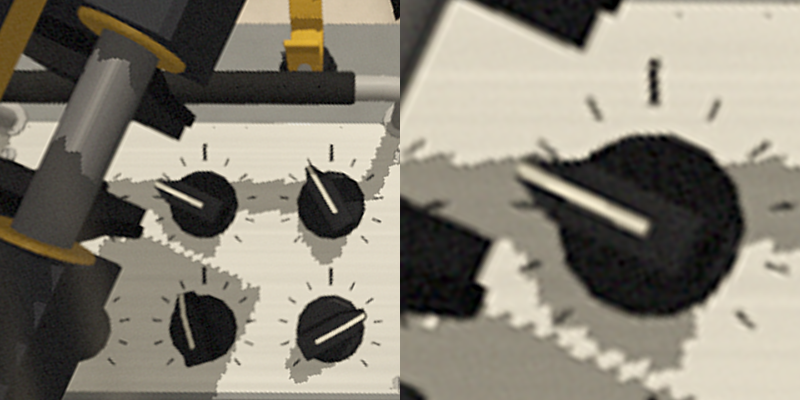

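Joint 5 is at its limit (-9.2° against -9.14°), so aligning the tool exactly with the knob axis can't be reached with the wrist like this. I'll fit a small kinematic model to the logged samples and plan a slightly leaned grasp.

```bash
cat > kin.py <<'E'
import numpy as np
from scipy.spatial.transform import Rotation as Ro
from scipy.optimize import least_squares
E=lambda a,d:Ro.from_euler(a,d,degrees=True).as_matrix()
S=[([-58.2369,22.0901,.3794,-.0298,-68.4109,-14.8162],[.182,-.5973,.2405],[[-.9566,-.2913,-.0007],[-.2913,.9566,.0021],[.0001,.0022,-1]]),
([.9422,-1.6914,-43.7613,12.8153,-19.667,-109.0289],[.4608,-.1697,.2175],[[-.8681,.12525,.4803],[.1062,.9921,-.06676],[-.48487,-.00695,-.87456]]),
([-.0151,5.992,-46.468,19.2666,-9.2074,-49.777],[.4962,-.1662,.1686],[[-.46987,-.73973,.48168],[-.85817,.51064,-.05292],[-.20681,-.43823,-.87475]])]
def rot(q,s): return E('z',q[0])@E('y',q[1]-q[2])@E('x',s[0]*q[3])@E('y',-q[4])@E('x',s[1]*q[5])
best=None
for s in [(a,b) for a in(1,-1) for b in(1,-1)]:
    C=[rot(q,s).T@np.array(R) for q,p,R in S]
    e=max(np.linalg.norm(C[0]-c) for c in C)
    if best is None or e<best[0]: best=(e,s,C)
e0,sg,C=best; Ct=Ro.from_matrix(np.array(C)).mean().as_matrix()
def fk(q,v):
    a,d,h,L1,L2,e,Lt=v;R=rot(q,sg)@Ct
    return E('z',q[0])@(np.array([a,d,h])+E('y',q[1])@[0,0,L1]+E('y',q[1]-q[2])@[L2,0,e])+R[:,2]*Lt,R
v0=np.array([.05,-.16,.2,.45,.4,0,.3])
V=least_squares(lambda v:np.r_[np.concatenate([(fk(q,v)[0]-p)*1000 for q,p,R in S]),(v-v0)*.5],v0).x
lo=np.array([-179,-69,-61,-181,-171,-177.]);hi=np.array([179,118,80,117.6,-9.14,177.])
def ik(p,R,q0):
    f=lambda q:np.r_[(fk(q,V)[0]-p)*1000,Ro.from_matrix(R@fk(q,V)[1].T).as_rotvec(degrees=True)*3]
    r=least_squares(f,np.clip(q0,lo+.1,hi-.1),bounds=(lo,hi));return r.x,r.cost
E
python3 - <<'E'
from kin import *; from goal import *
print(e0,sg,Ct.round(3).tolist(),V,[((fk(q,V)[0]-p)*1000).round(1) for q,p,R in S])
q=S[2][0]
for deg in(0,6,9,12,15):
  for h in(.10,.026):
    for th0 in(-1.148,-.6,0.):
        B=Rknob(-1.148)
        # lean back of tool toward -pointer at start: rotate about tool y
        B=B@Ro.from_euler('y',-deg,degrees=True).as_matrix()
        R=Ro.from_rotvec(-n*(th0+1.148)).as_matrix()@B
        best=min((ik(ax+h*n,R,[0,10,-45,j4,-15,j6]) for j4 in(20,-90,-170) for j6 in(-80,60)),key=lambda r:r[1])
        print(deg,h,th0,best[0].round(1),round(best[1],3))
print("back dir left comp", -(Rknob(-1.148)@Ro.from_euler('y',-10,degrees=True).as_matrix())[:,2]@ey)
E
```

```text
6.703781277597585e-05 (-1, -1) [[-0.0, -0.0, 1.0], [-1.0, -0.0, -0.0], [0.0, -1.0, -0.0]] [ 0.1046 -0.1571  0.0556  0.5485  0.2995  0.0406  0.2494] [array([2.3, 1.4, 0.8]), array([-0.5,  1.5, -2.4]), array([ 0.5, -4.2,  1.5])]
0 0.1 -1.148 [  2.4   6.4 -48.4  39.2  -9.1 -71.6] 17.063
0 0.1 -0.6 [   2.4    6.4  -48.4   39.2   -9.1 -103. ] 17.059
0 0.1 0.0 [   2.4    6.4  -48.4   39.2   -9.1 -137.4] 17.056
0 0.026 -1.148 [  -1.1   17.7  -52.5 -181.   -10.1  151.4] 39.196
0 0.026 -0.6 [  -1.1   17.7  -52.5 -181.   -10.1  120. ] 39.201
0 0.026 0.0 [  -1.1   17.7  -52.5 -181.   -10.1   85.6] 39.203
6 0.1 -1.148 [  -2.8    7.7  -54.1 -150.6   -9.1  122.6] 72.645
6 0.1 -0.6 [  -0.5    6.9  -55.2 -181.    -9.1  119.7] 21.911
6 0.1 0.0 [  -0.7    6.8  -55.1 -181.    -9.1   85.7] 73.923
6 0.026 -1.148 [  -2.3   18.1  -54.4 -169.5  -15.5  141.3] 0.0
6 0.026 -0.6 [  -0.9   18.1  -56.9 -180.8  -20.1  119.8] 0.0
6 0.026 0.0 [  -1.    18.2  -57.6 -181.   -21.7   85.9] 50.325
9 0.1 -1.148 [  -4.4    7.9  -52.1 -122.6   -9.1   96. ] 9.76
9 0.1 -0.6 [  -1.3    6.8  -55.  -171.6   -9.6  111. ] 0.0
9 0.
[... 332 characters left out ...]
  -56.9 -165.9  -14.8  106.4] 0.0
12 0.1 0.0 [  -0.7    6.9  -58.8 -181.   -17.6   86.1] 78.591
12 0.026 -1.148 [  -5.6   19.4  -55.4 -152.8  -22.2  128.4] 0.0
12 0.026 -0.6 [  -2.8   19.6  -60.7 -172.4  -30.7  113.8] 0.0
12 0.026 0.0 [  -1.1   19.1  -61.  -181.   -30.7   86.2] 75.096
15 0.1 -1.148 [  -7.2    9.   -52.5 -119.1  -15.6   95. ] 0.0
15 0.1 -0.6 [  -3.4    7.9  -58.7 -163.   -20.2  104.6] 0.0
15 0.1 0.0 [  -0.7    7.3  -61.  -181.   -23.    86.3] 86.019
15 0.026 -1.148 [  -7.2   20.2  -55.8 -147.4  -25.9  125.1] 0.0
15 0.026 -0.6 [  -4.2   20.2  -61.  -167.9  -33.5  111.2] 8.068
15 0.026 0.0 [  -1.2   19.2  -61.  -181.   -31.7   86.4] 145.654
back dir left comp -0.158357611762001
```

```bash
cat > plan.py <<'E'
from kin import *; from goal import *
def Rlean(th,deg,frac=None,side=3.5):
    B=Rknob(-1.148)@Ro.from_euler('y',-deg,degrees=True).as_matrix()
    R=Ro.from_rotvec(-n*(th+1.148)).as_matrix()@B
    fr=(th+1.148)/1.148
    # extra: back of tool (n) toward right (-ey)
    return Ro.from_rotvec(np.cross(n,-ey)*np.radians(side)*fr).as_matrix()@R
def rows(Q):
    P=[fk(q,V) for q in Q]
    for a,b in zip(P,P[1:]):
        w=Ro.from_matrix(b[1]@a[1].T).as_rotvec();print(((b[0]-a[0])*1000).round(1).tolist(),w.round(4).tolist(),"h %.0f"%(((b[0]-ax)@n)*1000),round(np.degrees(np.linalg.norm(w)),1))
E
python3 - <<'E'
from plan import *
q0=np.array(sense()["joints"])
tv=Ro.from_rotvec(ey*np.radians(14)).as_matrix()
p0,R0=fk(q0,V)
q1,c1=ik(ax+.14*n,tv@R0,[0,5,-45,10,-20,-60]);
q2,c2=ik(ax+.115*n,Rlean(-1.148,15),[-7,8,-52,-118,-14,95]);print(q1.round(1),c1,q2.round(1),c2)
rows([q0+(q1-q0)*t for t in np.linspace(0,1,6)])
print()
rows([q1+(q2-q1)*t for t in np.linspace(0,1,16)])
for h,th,d in[(.115,-1.148,12),(.08,-1.148,10),(.05,-1.148,8),(.026,-1.148,7),(.026,-.6,7),(.026,-.3,7),(.026,0,7)]:
    q,c=ik(ax+h*n,Rlean(th,d),[-4,18,-54,-160,-18,120]);print(h,th,d,q.round(1),round(c,2))
E
```

```text
[  0.5   5.7 -35.7   2.7 -33.7 -34.2] 2.874781084831935e-26 [  -7.2    6.8  -51.5 -108.4  -14.4   83.9] 2.0470580156269345e-27
[-2.6, -2.6, 3.3] [-0.0094, 0.0462, -0.0112] h 113 2.8
[-3.6, -0.2, 3.8] [-0.0012, 0.0481, -0.0063] h 118 2.8
[-4.3, 2.2, 4.4] [0.0069, 0.0492, -0.0011] h 125 2.8
[-4.9, 4.6, 5.1] [0.0148, 0.0495, 0.0045] h 132 3.0
[-5.3, 6.9, 6.0] [0.0224, 0.049, 0.0103] h 140 3.1

[-3.2, 13.2, -4.6] [0.0603, -0.0038, 0.037] h 138 4.1
[-1.6, 11.8, -3.0] [0.0557, -0.0133, 0.0323] h 137 3.8
[-0.1, 10.2, -1.7] [0.05, -0.0215, 0.0271] h 137 3.5
[1.2, 8.2, -0.7] [0.0434, -0.0283, 0.0214] h 136 3.2
[2.3, 6.1, 0.0] [0.0362, -0.0335, 0.0155] h 135 3.0
[3.0, 3.9, 0.5] [0.0284, -0.0371, 0.0096] h 134 2.7
[3.5, 1.5, 0.6] [0.0204, -0.039, 0.0038] h 133 2.5
[3.6, -0.8, 0.5] [0.0123, -0.0392, -0.0017] h 132 2.4
[3.4, -3.0, 0.2] [0.0044, -0.0379, -0.0067] h 130 2.2
[2.9, -5.0, -0.3] [-0.0031, -0.0351, -0.0111] h 128 2.1
[2.1, -6.9, -1.0] [-0.0101, -0.0311, -0.0149] h 126 2.1
[1.0, -8.5, -1.8] [-0.0163, -0.0259, -0.018] h 123 2.0
[-0.3, -9.9, -2.6] [-0.0215, -0.0197, -0.0203] h 121 2.0
[-1.9, -10.9, -3.5] [-0.0257, -0.0129, -0.0218] h 118 2.1
[-3.5, -11.6, -4.4] [-0.0287, -0.0056, -0.0225] h 115 2.1
0.115 -1.148 12 [  -5.4    6.   -51.  -103.   -10.1   76.9] 0.0
0.08 -1.148 10 [  -4.3   10.7  -52.8 -136.7  -10.9  110.2] 0.0
0.05 -1.148 8 [  -3.3   14.8  -53.9 -157.3  -13.3  130.1] 0.0
0.026 -1.148 7 [  -2.9   18.3  -54.5 -165.9  -16.5  138.3] 0.0
0.026 -0.6 7 [  -2.3   18.5  -57.2 -172.9  -22.   113.3] 0.0
0.026 -0.3 7 [  -1.6   18.5  -58.2 -177.   -23.7   99.4] 0.0
0.026 0 7 [  -0.8   18.4  -58.7 -181.   -24.3   85.3] 0.0
```

>>> drive_tool:
  rows:
    - [25, -2.6, -2.6, 3.3, -0.0094, 0.0462, -0.0112]
    - [25, -3.6, -0.2, 3.8, -0.0012, 0.0481, -0.0063]
    - [25, -4.3, 2.2, 4.4, 0.0069, 0.0492, -0.0011]
    - [25, -4.9, 4.6, 5.1, 0.0148, 0.0495, 0.0045]
    - [25, -5.3, 6.9, 6, 0.0224, 0.049, 0.0103]

```text
time_s: 4.32
tcp_pos: [0.4751, -0.1545, 0.1916]
ee_rot: [[-0.507, -0.823, 0.255], [-0.854, 0.52, -0.023], [-0.114, -0.23, -0.967]]
wrist_force: [0.6, -0.9, -0.9]
gripper_width: 0.244
gripper_force: 0.0
```

>>> drive_tool:
  rows:
    - [25, -3.2, 13.2, -4.6, 0.0603, -0.0038, 0.037]
    - [25, -1.6, 11.8, -3, 0.0557, -0.0133, 0.0323]
    - [25, -0.1, 10.2, -1.7, 0.05, -0.0215, 0.0271]
    - [25, 1.2, 8.2, -0.7, 0.0434, -0.0283, 0.0214]
    - [25, 2.3, 6.1, 0, 0.0362, -0.0335, 0.0155]

```text
time_s: 4.73
tcp_pos: [0.4744, -0.1049, 0.1815]
ee_rot: [[-0.362, -0.868, 0.34], [-0.855, 0.454, 0.249], [-0.37, -0.201, -0.907]]
wrist_force: [-0.7, 0.0, -1.5]
gripper_width: 0.253
gripper_force: 0.0
```

>>> drive_tool:
  rows:
    - [25, 3, 3.9, 0.5, 0.0284, -0.0371, 0.0096]
    - [25, 3.5, 1.5, 0.6, 0.0204, -0.039, 0.0038]
    - [25, 3.6, -0.8, 0.5, 0.0123, -0.0392, -0.0017]
    - [25, 3.4, -3, 0.2, 0.0044, -0.0379, -0.0067]
    - [25, 2.9, -5, -0.3, -0.0031, -0.0351, -0.0111]

```text
time_s: 5.15
tcp_pos: [0.4907, -0.1092, 0.183]
ee_rot: [[-0.286, -0.815, 0.504], [-0.829, 0.474, 0.297], [-0.481, -0.333, -0.811]]
wrist_force: [0.4, -0.0, -0.4]
gripper_width: 0.249
gripper_force: 0.0
```

>>> drive_tool:
  rows:
    - [25, 2.1, -6.9, -1, -0.0101, -0.0311, -0.0149]
    - [25, 1, -8.5, -1.8, -0.0163, -0.0259, -0.018]
    - [25, -0.3, -9.9, -2.6, -0.0215, -0.0197, -0.0203]
    - [25, -1.9, -10.9, -3.5, -0.0257, -0.0129, -0.0218]
    - [25, -3.5, -11.6, -4.4, -0.0287, -0.0056, -0.0225]

```text
time_s: 5.57
tcp_pos: [0.4878, -0.1575, 0.1696]
ee_rot: [[-0.324, -0.73, 0.602], [-0.847, 0.507, 0.159], [-0.421, -0.458, -0.783]]
wrist_force: [-0.0, -0.1, -0.5]
gripper_width: 0.25
gripper_force: 0.0
```

```bash
python3 - <<'E'
from plan import *
delta(ax+.115*n,Rlean(-1.148,15));s=sense();print((fk(s["joints"],V)[0]-s["tcp_pos"])*1000)
E
```

```text
t 5.5667 tcp [ 0.4878 -0.1575  0.1696] d mm [ 0.5067 -3.5429  1.6308] rotvec [0.0017 0.0015 0.0011] |w| 0.0025241530955331325 j [-14.3463   6.9254 -27.5441 -41.9202 -27.006   19.6541] F [-0.0347 -0.1146 -0.5178] M [-0.311   1.3182  0.0066] grip 0.250496107668115 0.0
[ 50.2068 -64.2118  99.1587]
```

```bash
cat > fit2.py <<'E'
import kin; from kin import *
S2=S+[([-14.3463,6.9254,-27.5441,-41.9202,-27.006,19.6541],[.4878,-.1575,.1696],None)]
S2+=[([.6976,-1.6538,-43.5868,12.8172,-19.6319,-109.0854],[.4618,-.1716,.2188],None)]
def frames(q):
    A=E('z',q[0]);B=A@E('y',q[1]);D=A@E('y',q[1]-q[2]);F=D@E('x',-q[3]);G=F@E('y',-q[4]);return A,B,D,F,G
def basis(q):
    A,B,D,F,G=frames(q)
    return np.c_[A[:,0],A[:,1],A[:,2],B[:,2],D[:,0],D[:,2],F[:,1],F[:,2],G[:,0],G[:,2]]
def fit(S2,lam=.02,skip=()):
    keep=[i for i in range(10) if i not in skip]
    M=np.vstack([basis(q)[:,keep] for q,p,R in S2]);y=np.concatenate([p for q,p,R in S2])
    pr=np.array([0,0,.2,.45,.4,0,0,0,.3,0])[keep]
    x=pr+np.linalg.solve(M.T@M+lam**2*np.eye(len(keep)),M.T@(y-M@pr));v=np.zeros(10);v[keep]=x
    return v,((M@x-y)*1000).reshape(-1,3)
E
python3 - <<'E'
from fit2 import *
np.set_printoptions(precision=3,suppress=True)
for sk in[(6,7,9),(1,7,9),(7,9),(9,),()]:
  for l in(.02,.005): v,r=fit(S2,l,sk);print(sk,l,v,abs(r).max())
E
```

```text
(6, 7, 9) 0.02 [ 0.193 -0.146  0.032  0.475  0.227  0.017  0.     0.     0.193  0.   ] 68.85991952329898
(6, 7, 9) 0.005 [ 0.194 -0.146  0.028  0.476  0.225  0.019  0.     0.     0.192  0.   ] 68.76441144836542
(1, 7, 9) 0.02 [ 0.001  0.     0.163  0.563  0.422 -0.001 -0.16   0.     0.287  0.   ] 0.19115286876714155
(1, 7, 9) 0.005 [ 0.     0.     0.161  0.565  0.422 -0.    -0.16   0.     0.287  0.   ] 0.043590249708319595
(7, 9) 0.02 [ 0.001 -0.     0.163  0.563  0.422 -0.001 -0.16   0.     0.287  0.   ] 0.20069551340645697
(7, 9) 0.005 [ 0.    -0.     0.161  0.565  0.422 -0.    -0.16   0.     0.287  0.   ] 0.042598373230395836
(9,) 0.02 [ 0.002 -0.     0.162  0.562  0.421  0.    -0.159 -0.001  0.285  0.   ] 0.19703494746692307
(9,) 0.005 [ 0.    -0.     0.161  0.564  0.422  0.    -0.16  -0.     0.287  0.   ] 0.04859047522090543
() 0.02 [ 0.002 -0.     0.162  0.562  0.421  0.    -0.159 -0.001  0.285 -0.   ] 0.1941674819222472
() 0.005 [ 0.    -0.     0.161  0.564  0.422  0.    -0.16  -0.     0.287 -0.   ] 0.05027866517101631
```

Now the model is exact: the 0.16 m offset sits in the wrist, after joint 4. I'll put it into `kin` and replan, also testing the aligned (no-lean) grasp.

```bash
cat > plan.py <<'E'
import kin; from kin import *; from goal import *
from fit2 import fit,S2,basis
V,_=fit(S2,.005,(1,7,9))
def fk(q,v=V): return basis(q)@v,rot(q,sg)@Ct
def ik(p,R,q0):
    f=lambda q:np.r_[(fk(q)[0]-p)*1000,Ro.from_matrix(R@fk(q)[1].T).as_rotvec(degrees=True)*3]
    r=least_squares(f,np.clip(q0,lo+.1,hi-.1),bounds=(lo,hi));return r.x,r.cost
def Rlean(th,deg):
    B=Rknob(-1.148)@Ro.from_euler('y',-deg,degrees=True).as_matrix()
    return Ro.from_rotvec(-n*(th+1.148)).as_matrix()@B
E
python3 - <<'E'
from plan import *
q0=np.array(sense()["joints"])
for lean in(0,4,8,12,15):
    q=q0
    for h,th in[(.115,-1.148),(.07,-1.148),(.026,-1.148),(.026,-.75),(.026,-.4),(.026,0)]:
        q,c=ik(ax+h*n,Rlean(th,lean),q);print(lean,h,th,q.round(1),round(c,2))
E
```

```text
0 0.115 -1.148 [  0.5   4.7 -47.6  19.9  -9.1 -50.7] 5.41
0 0.07 -1.148 [ -0.3  11.2 -41.4   4.4  -9.1 -34.7] 48.21
0 0.026 -1.148 [ -2.1  17.3 -35.3 -10.2  -9.1 -18.6] 91.76
0 0.026 -0.75 [ -2.1  17.3 -35.3 -10.2  -9.1 -41.4] 91.76
0 0.026 -0.4 [ -2.1  17.3 -35.3 -10.2  -9.1 -61.5] 91.77
0 0.026 0 [ -2.1  17.3 -35.3 -10.2  -9.1 -84.4] 91.76
4 0.115 -1.148 [ -0.1   4.9 -42.3   0.8 -11.  -31.2] 0.0
4 0.07 -1.148 [ -1.6  11.2 -38.2  -9.4  -9.1 -19.9] 3.61
4 0.026 -1.148 [ -3.8  17.2 -32.8 -21.8  -9.1  -5.6] 11.38
4 0.026 -0.75 [ -4.7  17.1 -31.9 -26.1  -9.1 -23.4] 33.23
4 0.026 -0.4 [ -5.3  17.1 -31.4 -28.6  -9.1 -40.4] 70.33
4 0.026 0 [ -5.6  17.1 -31.3 -29.4  -9.1 -62.3] 136.57
8 0.115 -1.148 [ -4.6   5.5 -34.6 -20.  -17.3  -7.5] 0.0
8 0.07 -1.148 [ -6.1  11.5 -32.  -27.3 -14.6   1.1] 0.0
8 0.026 -1.148 [ -7.9  17.3 -28.7 -35.5 -13.2  10.8] 0.0
8 0.026 -0.75 [ -7.3  17.  -29.9 -37.9  -9.1  -9.8] 0.12
8 0.026 -0.4 [ -9.1  16.9 -28.9 -44.8  -9.1 -21.4] 23.06
8 0.026 0 [-11.3  16.9 -28.1 -52.2  -9.1 -35.1] 114.76
12 0.115 -1.148 [-10.6   6.3 -29.6 -34.  -23.3   9.8] 0.0
12 0.07 -1.148 [-12.2  12.1 -27.4 -40.9 -21.2  18.4] 0.0
12 0.026 -1.148 [-13.9  17.8 -24.8 -48.  -19.9  27.1] 0.0
12 0.026 -0.75 [-14.4  17.2 -26.  -55.  -15.4  12.1] 0.0
12 0.026 -0.4 [-13.   16.8 -27.3 -58.2  -9.9  -5.4] 0.0
12 0.026 0 [-17.   16.9 -27.  -72.5  -9.1 -10.6] 38.07
15 0.115 -1.148 [-14.9   7.  -27.1 -41.8 -27.7  19.9] 0.0
15 0.07 -1.148 [-16.4  12.8 -25.3 -48.2 -25.7  28. ] 0.0
15 0.026 -1.148 [-17.8  18.4 -23.1 -54.5 -24.5  36. ] 0.0
15 0.026 -0.75 [-19.5  17.8 -24.6 -64.7 -20.   24.9] 0.0
15 0.026 -0.4 [-19.8  17.2 -26.  -72.6 -15.1  13.6] 0.0
15 0.026 0 [-19.6  16.8 -27.1 -81.4  -9.1   0. ] 1.54
```

```bash
cat >> plan.py <<'E'
def pos(h,th,b=.004): return ax+h*n-b*(np.cos(th)*up-np.sin(th)*ey)
E
python3 - <<'E'
from plan import *
delta(pos(.06,-1.148),Rlean(-1.148,15));print(-33*n)
E
```

```text
t 5.5667 tcp [ 0.4878 -0.1575  0.1696] d mm [ 25.9133 -10.4643 -46.8198] rotvec [0.0017 0.0015 0.0011] |w| 0.0025241530955331325 j [-14.3463   6.9254 -27.5441 -41.9202 -27.006   19.6541] F [-0.0347 -0.1146 -0.5178] M [-0.311   1.3182  0.0066] grip 0.250496107668115 0.0
[ 16.3671  -2.0899 -28.578 ]
```

>>> drive_tool:
  rows:
    - [25, 0, -6, 0, 0, 0, 0]
    - [25, 8.5, -1.5, -15.5, 0, 0, 0]
    - [25, 8.5, -1.5, -15.5, 0, 0, 0]
    - [25, 9, -1.5, -15.8, 0, 0, 0]
    - [25, 0, 0, 0, 0, 0, 0]

```text
time_s: 5.98
tcp_pos: [0.5144, -0.1673, 0.1202]
ee_rot: [[-0.325, -0.733, 0.598], [-0.846, 0.508, 0.163], [-0.423, -0.453, -0.785]]
wrist_force: [-0.4, -0.3, -0.1]
gripper_width: 0.254
gripper_force: 0.0
```

```bash
python3 - <<'E'
from plan import *
delta(pos(.027,-1.148),Rlean(-1.148,15))
E
python3 look.py w3; python3 ortho.py 3
```

```text
t 5.9833 tcp [ 0.5144 -0.1673  0.1202] d mm [ 15.7095  -2.6965 -25.9432] rotvec [-0.0019 -0.0033 -0.0004] |w| 0.003833484360588648 j [-17.3331  14.5087 -24.691  -50.143  -25.7656  30.7727] F [-0.4127 -0.3381 -0.0804] M [-0.3369  1.3607 -0.0455] grip 0.2544404798149006 0.0
5.9833 [ 0.5144 -0.1673  0.1202] [[-0.32467833174499816, -0.7331570120520708, 0.5975489742055995], [-0.8460362585185799, 0.5075738162793532, 0.1630689127316916], [-0.4228553300682959, -0.45260315587332445, -0.7850756352902183]] [-17.3331  14.5087 -24.691  -50.143  -25.7656  30.7727] [-0.4127 -0.3381 -0.0804]
n [-0.4955  0.0668  0.8661] tilt 29.995753077011944 yaw(n) -0.134034074304344 plane z at k0 14304
offset plane to nominal 0.00019717334578744108
k0 [ 0.5469 -0.167   0.0726]
```

View pics/w3.png

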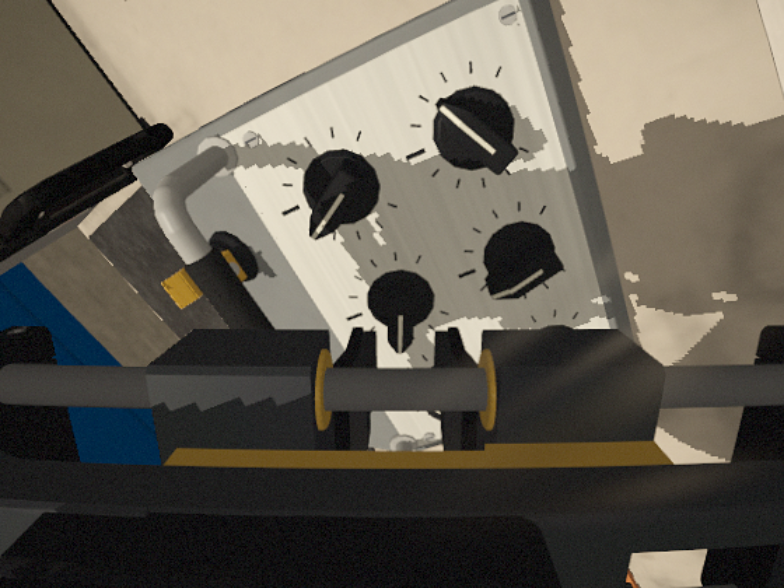

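The wrist view shows the knob's pointer line upright at about (400,335), between the fingertips at x≈362 and 448. It is well aligned, so I'll descend and watch the force.

>>> drive_tool:
  rows:
    - [25, 5.2, -1, -8.6, 0, 0, 0]
    - [25, 5.2, -1, -8.6, 0, 0, 0]

```text
time_s: 6.2
tcp_pos: [0.5248, -0.1692, 0.1068]
ee_rot: [[-0.32, -0.731, 0.602], [-0.848, 0.505, 0.162], [-0.422, -0.459, -0.782]]
wrist_force: [0.4, -0.6, 0.4]
gripper_width: 0.244
gripper_force: 0.0
```

>>> drive_tool:
  rows:
    - [25, 2.6, -0.4, -4.3, 0, 0, 0]
    - [25, 2.6, -0.4, -4.3, 0, 0, 0]
    - [25, 0, 0, 0, 0, 0, 0]

```text
time_s: 6.45
tcp_pos: [0.5298, -0.17, 0.0968]
ee_rot: [[-0.322, -0.732, 0.6], [-0.848, 0.505, 0.162], [-0.422, -0.457, -0.783]]
wrist_force: [-0.1, -0.3, -0.4]
gripper_width: 0.251
gripper_force: 0.0
```

>>> drive_tool:
  rows:
    - [5, 0, 0, 0, 0, 0, 0]
    - [5, 0, 0, 0, 0, 0, 0]
    - [5, 0, 0, 0, 0, 0, 0]

```text
time_s: 6.7
tcp_pos: [0.5296, -0.1698, 0.0973]
ee_rot: [[-0.321, -0.732, 0.601], [-0.848, 0.505, 0.162], [-0.421, -0.458, -0.783]]
wrist_force: [-1.4, -1.0, 1.3]
gripper_width: 0.126
gripper_force: 30.0
```

```bash
python3 - <<'E'
from plan import *
delta(pos(.027,-1.148),Rlean(-1.148,15))
N=12;T=np.linspace(-1.148,0,N+1)
for a,b in zip(T,T[1:]):
    print(((pos(.027,b)-pos(.027,a))*1000).round(1),Ro.from_matrix(Rlean(b,15)@Rlean(a,15).T).as_rotvec().round(4))
E
```

```text
t 6.7 tcp [ 0.5296 -0.1698  0.0973] d mm [ 0.4459 -0.1825 -3.1073] rotvec [ 0.0014  0.0012 -0.0022] |w| 0.002852838545692906 j [-18.2659  18.0261 -23.1846 -54.1899 -24.9167  36.0751] F [-1.3564 -0.9618  1.3051] M [-0.2766  1.3664  0.0824] grip 0.12551999409630168 29.966055750846863
[-0.3  0.2 -0.2] [ 0.0474 -0.0061 -0.0828]
[-0.3  0.2 -0.2] [ 0.0474 -0.0061 -0.0828]
[-0.2  0.3 -0.2] [ 0.0474 -0.0061 -0.0828]
[-0.2  0.3 -0.1] [ 0.0474 -0.0061 -0.0828]
[-0.2  0.3 -0.1] [ 0.0474 -0.0061 -0.0828]
[-0.2  0.3 -0.1] [ 0.0474 -0.0061 -0.0828]
[-0.1  0.3 -0.1] [ 0.0474 -0.0061 -0.0828]
[-0.1  0.4 -0.1] [ 0.0474 -0.0061 -0.0828]
[-0.1  0.4 -0.1] [ 0.0474 -0.0061 -0.0828]
[-0.   0.4 -0. ] [ 0.0474 -0.0061 -0.0828]
[ 0.   0.4 -0. ] [ 0.0474 -0.0061 -0.0828]
[ 0.   0.4 -0. ] [ 0.0474 -0.0061 -0.0828]
```

Gripped at 10.9 mm, which matches the 11 mm bar, with low forces. Next I'll turn the knob.

>>> drive_tool:
  rows:
    - [5, -0.3, 0.2, -0.2, 0.0474, -0.0061, -0.0828]
    - [5, -0.3, 0.2, -0.2, 0.0474, -0.0061, -0.0828]
    - [5, -0.2, 0.3, -0.2, 0.0474, -0.0061, -0.0828]

```text
time_s: 6.95
tcp_pos: [0.5289, -0.1692, 0.0969]
ee_rot: [[-0.505, -0.567, 0.65], [-0.673, 0.731, 0.114], [-0.54, -0.38, -0.751]]
wrist_force: [-0.9, -0.1, 1.8]
gripper_width: 0.12
gripper_force: 30.0
```

>>> drive_tool:
  rows:
    - [5, -0.2, 0.3, -0.1, 0.0474, -0.0061, -0.0828]
    - [5, -0.2, 0.3, -0.1, 0.0474, -0.0061, -0.0828]
    - [5, -0.2, 0.3, -0.1, 0.0474, -0.0061, -0.0828]
    - [5, -0.1, 0.3, -0.1, 0.0474, -0.0061, -0.0828]

```text
time_s: 7.28
tcp_pos: [0.5283, -0.168, 0.0964]
ee_rot: [[-0.664, -0.281, 0.693], [-0.362, 0.932, 0.031], [-0.654, -0.231, -0.72]]
wrist_force: [0.9, 0.5, 0.7]
gripper_width: 0.125
gripper_force: 30.0
```

```bash
python3 - <<'E'
from plan import *
delta(pos(.0295,-.478),Rlean(-.478,15))
E
```

```text
t 7.2833 tcp [ 0.5283 -0.168   0.0964] d mm [-0.8937  0.121  -1.0022] rotvec [-0.0001  0.0019  0.0014] |w| 0.0023665195589677125 j [-20.2484  16.8516 -26.0356 -71.0049 -16.5123  16.4981] F [0.8679 0.4985 0.7157] M [0.0576 1.2439 0.1152] grip 0.12455142745396222 29.9697482585907
```

>>> drive_tool:
  rows:
    - [5, -0.1, 0.4, -0.1, 0.0474, -0.0061, -0.0828]
    - [5, -0.1, 0.4, -0.1, 0.0474, -0.0061, -0.0828]
    - [5, 0, 0.4, 0, 0.0474, -0.0061, -0.0828]
    - [5, 0, 0.4, 0, 0.0474, -0.0061, -0.0828]
    - [5, 0, 0.4, 0, 0.0474, -0.0061, -0.0828]

```text
time_s: 7.7
tcp_pos: [0.5282, -0.1664, 0.0959]
ee_rot: [[-0.694, 0.124, 0.709], [0.087, 0.992, -0.088], [-0.715, 0.001, -0.699]]
wrist_force: [-16.2, 5.5, 30.0]
gripper_width: 0.121
gripper_force: 30.0
```

>>> drive_tool:
  rows:
    - [5, 0, 0, 0, 0, 0, 0]
    - [5, 0, 0, 0, 0, 0, 0]

```text
time_s: 7.87
tcp_pos: [0.5281, -0.1664, 0.096]
ee_rot: [[-0.694, 0.121, 0.71], [0.085, 0.993, -0.086], [-0.715, 0.001, -0.699]]
wrist_force: [-5.6, 3.2, 13.9]
gripper_width: 0.121
gripper_force: 30.0
```

```bash
python3 - <<'E'
from plan import *
delta(pos(.0295,0),Rlean(0,15))
s=sense();y=s["ee_rot"][:,1];x=s["ee_rot"][:,0];print("tool y: up,left,n",y@up,y@ey,y@n,"pointer est", np.degrees(np.arctan2((np.cross(y,n))@-ey,(np.cross(y,n))@up)))
E
```

```text
t 7.8667 tcp [ 0.5281 -0.1664  0.096 ] d mm [-0.8135  0.3879 -0.7902] rotvec [ 0.0005  0.011  -0.0053] |w| 0.01224476584061069 j [-19.9203  16.2203 -27.5511 -81.8306  -9.3461   0.8213] F [-5.5849  3.2154 13.8535] M [ 0.4743 -0.0153  0.5204] grip 0.12129309218679978 29.98601489693101
tool y: up,left,n -0.0041679592328079116 0.9999855806055598 0.003386063776388298 pointer est -0.23881904174812857
```

>>> drive_tool:
  rows:
    - [25, 0, 0, 0, 0, 0, 0]
    - [25, 0, 0, 0, 0, 0, 0]
    - [25, 0, 0, 0, 0, 0, 0]

```text
time_s: 8.12
tcp_pos: [0.5268, -0.167, 0.0932]
ee_rot: [[-0.698, 0.122, 0.706], [0.086, 0.992, -0.088], [-0.711, -0.001, -0.703]]
wrist_force: [-0.1, -0.4, 0.6]
gripper_width: 0.225
gripper_force: 0.0
```

>>> drive_tool:
  rows:
    - [25, -5, 0.6, 8.7, 0, 0, 0]
    - [25, -10, 1.3, 17, 0, 0, 0]
    - [25, -10, 1.3, 17, 0, 0, 0]
    - [25, -10, 1.3, 17, 0, 0, 0]
    - [25, 0, 0, 0, 0, 0, 0]

```text
time_s: 8.53
tcp_pos: [0.4847, -0.171, 0.1397]
ee_rot: [[-0.679, 0.106, 0.726], [0.082, 0.994, -0.07], [-0.73, 0.012, -0.684]]
wrist_force: [-0.3, -0.5, 0.2]
gripper_width: 0.249
gripper_force: 0.0
```

```bash
python3 look.py w4; python3 ortho.py 4
```

```text
8.5333 [ 0.4847 -0.171   0.1397] [[-0.6789433136876268, 0.10645425822555664, 0.7264320117564417], [0.08151201492141621, 0.9942450096532551, -0.06951727988816735], [-0.7296518130055701, 0.012014644615862874, -0.6837133025562974]] [-17.0323   8.0876 -31.9587 -66.5694  -9.1755 -16.6791] [-0.2765 -0.4982  0.166 ]
n [-0.4939  0.0664  0.867 ] tilt 29.89033132497866 yaw(n) -0.1337128387240133 plane z at k0 17319
offset plane to nominal 0.00010889415675521744
k0 [ 0.5469 -0.167   0.0725]
```

View pics/o_4.png

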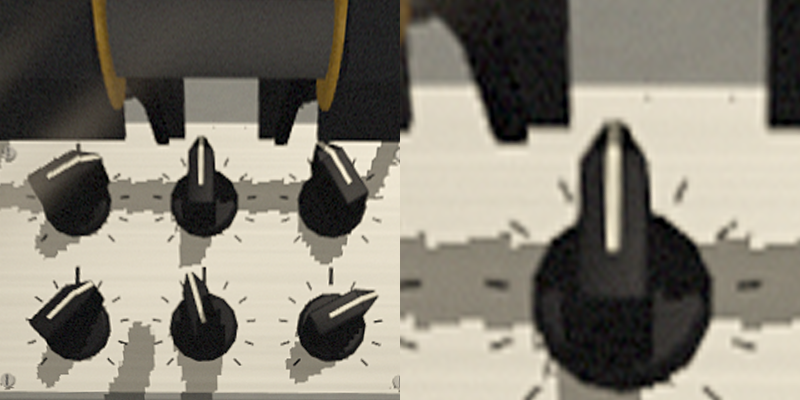

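The rectified view shows the middle back pointer exactly vertical (x≈613 from top to bottom), and the other knobs are unchanged. Next is the link.

```bash
cat >> plan.py <<'E'
def Rdown(ydir):
    y=np.array([ydir[0],ydir[1],0]);y/=np.linalg.norm(y);z=np.array([0,0,-1.]);return np.c_[np.cross(y,z),y,z]
E
python3 - <<'E'
from plan import *
q0=np.array(sense()["joints"])
for sg_ in(1,-1):
    for p,y in[((.448,.296,.2),(.922,.387)),((.448,.296,.03),(.922,.387)),((.606,-.175,.22),(.992,-.127)),((.606,-.175,.14),(.992,-.127))]:
        for j6 in(-90,0,90):
            q,c=ik(np.array(p),Rdown(sg_*np.array(y)),[30,20,0,0,-70,j6])
            if c<1e-3: print(sg_,p,q.round(1));break
delta(np.array([.448,.296,.2]),Rdown([.922,.387]))
delta(np.array([.448,.296,.2]),Rdown([-.922,-.387]))
E
```

```text
1 (0.448, 0.296, 0.2) [ 50.8  15.5 -15.5  -0.  -59.  152. ]
1 (0.448, 0.296, 0.03) [ 50.8  28.  -26.1  -0.  -35.9 152. ]
1 (0.606, -0.175, 0.22) [ -1.4  23.5  -0.5  -0.  -66.  174.1]
1 (0.606, -0.175, 0.14) [ -1.4  27.4  -6.4  -0.  -56.2 174.1]
-1 (0.448, 0.296, 0.2) [ 50.8  15.5 -15.5   0.  -59.  -28. ]
-1 (0.448, 0.296, 0.03) [ 50.8  28.  -26.1   0.  -35.9 -28. ]
-1 (0.606, -0.175, 0.22) [ -1.4  23.5  -0.5   0.  -66.   -5.9]
-1 (0.606, -0.175, 0.14) [ -1.4  27.4  -6.4   0.  -56.2  -5.9]
t 8.5833 tcp [ 0.4855 -0.1706  0.1389] d mm [-37.4949 466.5997  61.0653] rotvec [ 0.5004  0.6934 -0.9988] |w| 1.314809634479622 j [-17.0541   8.229  -31.8817 -66.7993  -9.1991 -16.4838] F [-0.0214 -0.2269  0.1235] M [0.1709 1.4903 0.0467] grip 0.24511266728072853 0.0
t 8.5833 tcp [ 0.4855 -0.1706  0.1389] d mm [-37.4949 466.5997  61.0653] rotvec [-0.7917  0.5714  1.9448] |w| 2.1761511186741442 j [-17.0541   8.229  -31.8817 -66.7993  -9.1991 -16.4838] F [-0.0214 -0.2269  0.1235] M [0.1709 1.4903 0.0467] grip 0.24511266728072853 0.0
```

```bash
python3 - <<'E'
from plan import *
q0=np.array(sense()["joints"]);p,R=fk(q0)
q1,c=ik(p+np.array([-.02,.02,.07]),R@Ro.from_euler('y',0).as_matrix(),q0);print(q1.round(1),c)
qT,c=ik(np.array([.448,.296,.2]),Rdown([-.922,-.387]),[50,15,-15,0,-59,-28])
Q=[q1+(qT-q1)*t for t in np.linspace(0,1,21)]
P=[fk(q) for q in Q]
for a,b in zip(P,P[1:]):
    w=Ro.from_matrix(b[1]@a[1].T).as_rotvec();print("[60, "+", ".join(f"{x:g}" for x in np.r_[((b[0]-a[0])*1000).round(0),w.round(3)])+"],",b[0].round(3),np.linalg.norm(w).round(3))
E
```

```text
[ -7.9  -1.8 -36.6 -41.8  -9.1 -48. ] 100.93984525367554
[60, 12, 26, -2, -0.023, 0.03, 0.107], [ 0.477 -0.128  0.205] 0.114
[60, 10, 27, -2, -0.025, 0.03, 0.106], [ 0.488 -0.101  0.203] 0.113
[60, 8, 27, -2, -0.027, 0.029, 0.106], [ 0.496 -0.074  0.201] 0.113
[60, 6, 26, -2, -0.029, 0.028, 0.105], [ 0.502 -0.048  0.199] 0.113
[60, 5, 26, -2, -0.031, 0.027, 0.104], [ 0.507 -0.022  0.197] 0.112
[60, 3, 26, -2, -0.032, 0.026, 0.103], [0.51  0.004 0.195] 0.112
[60, 1, 25, -2, -0.034, 0.025, 0.103], [0.511 0.029 0.193] 0.111
[60, -0, 25, -2, -0.036, 0.024, 0.102], [0.511 0.054 0.192] 0.111
[60, -1, 24, -1, -0.037, 0.023, 0.101], [0.51  0.077 0.19 ] 0.11
[60, -2, 23, -1, -0.039, 0.022, 0.1], [0.507 0.101 0.189] 0.109
[60, -3, 22, -1, -0.04, 0.02, 0.099], [0.504 0.123 0.188] 0.109
[60, -4, 22, -1, -0.042, 0.018, 0.098], [0.5   0.144 0.187] 0.108
[60, -5, 21, -0, -0.043, 0.017, 0.097], [0.495 0.165 0.187] 0.108
[60, -5, 20, 0, -0.045, 0.015, 0.096], [0.489 0.185 0.187] 0.107
[60, -6, 20, 1, -0.046, 0.013, 0.095], [0.484 0.205 0.188] 0.106
[60, -6, 19, 1, -0.047, 0.011, 0.094], [0.477 0.224 0.189] 0.105
[60, -7, 19, 2, -0.048, 0.009, 0.092], [0.47  0.242 0.191] 0.104
[60, -7, 18, 2, -0.049, 0.007, 0.091], [0.463 0.261 0.193] 0.104
[60, -7, 18, 3, -0.05, 0.005, 0.09], [0.456 0.278 0.196] 0.103
[60, -8, 18, 4, -0.051, 0.002, 0.088], [0.448 0.296 0.2  ] 0.102
```

>>> drive_tool:
  rows:
    - [40, -10, 10, 35, -0.02, 0, 0.03]
    - [40, -10, 10, 35, -0.02, 0, 0.03]
    - [60, 12, 26, 4, -0.023, 0.03, 0.107]
    - [60, 10, 27, -2, -0.025, 0.03, 0.106]
    - [60, 8, 27, -2, -0.027, 0.029, 0.106]

```text
time_s: 9.0
tcp_pos: [0.4938, -0.0863, 0.1908]
ee_rot: [[-0.695, -0.291, 0.657], [-0.259, 0.954, 0.149], [-0.671, -0.067, -0.739]]
wrist_force: [-0.2, -0.2, -0.3]
gripper_width: 0.535
gripper_force: 0.0
```

>>> drive_tool:
  rows:
    - [60, 6, 26, -2, -0.029, 0.028, 0.105]
    - [60, 5, 26, -2, -0.031, 0.027, 0.104]
    - [60, 3, 26, -2, -0.032, 0.026, 0.103]
    - [60, 1, 25, -2, -0.034, 0.025, 0.103]
    - [60, 0, 25, -2, -0.036, 0.024, 0.102]

```text
time_s: 9.42
tcp_pos: [0.5087, 0.0417, 0.1797]
ee_rot: [[-0.527, -0.734, 0.428], [-0.681, 0.666, 0.304], [-0.509, -0.131, -0.851]]
wrist_force: [0.2, 0.0, -0.2]
gripper_width: 0.597
gripper_force: 0.0
```

>>> drive_tool:
  rows:
    - [60, -1, 24, -1, -0.037, 0.023, 0.101]
    - [60, -2, 23, -1, -0.039, 0.022, 0.1]
    - [60, -3, 22, -1, -0.04, 0.02, 0.099]
    - [60, -4, 22, -1, -0.042, 0.018, 0.098]
    - [60, -5, 21, 0, -0.043, 0.017, 0.097]

```text
time_s: 9.83
tcp_pos: [0.4934, 0.1536, 0.1755]
ee_rot: [[-0.159, -0.969, 0.188], [-0.939, 0.207, 0.275], [-0.305, -0.133, -0.943]]
wrist_force: [0.1, 0.4, -0.3]
gripper_width: 0.603
gripper_force: 0.0
```

```bash
python3 - <<'E'
from plan import *
delta(np.array([.448,.296,.2]),Rdown([-.922,-.387]))
E
```

```text
t 9.8333 tcp [0.4934 0.1536 0.1755] d mm [-45.3639 142.3967  24.5128] rotvec [-0.3279  0.1039  0.5812] |w| 0.6753550470905456 j [ 30.0633   9.4313 -25.3989 -13.3902 -38.2811 -31.6177] F [ 0.1409  0.3526 -0.3229] M [-0.564   0.4306 -0.0262] grip 0.6030602361390008 0.0
```

>>> drive_tool:
  rows:
    - [60, -7.5, 24, 4, -0.055, 0.017, 0.097]
    - [60, -7.5, 24, 4, -0.055, 0.017, 0.097]
    - [60, -7.5, 24, 4, -0.055, 0.017, 0.097]
    - [60, -7.5, 24, 4, -0.055, 0.017, 0.097]
    - [60, -7.5, 23, 4, -0.055, 0.017, 0.097]

```text
time_s: 10.25
tcp_pos: [0.4554, 0.2727, 0.1959]
ee_rot: [[0.299, -0.954, 0.022], [-0.953, -0.297, 0.053], [-0.044, -0.036, -0.998]]
wrist_force: [0.7, -0.4, -0.9]
gripper_width: 0.599
gripper_force: 0.0
```

>>> drive_tool:
  rows:
    - [60, -7.5, 23, 4, -0.053, 0.018, 0.096]
    - [60, 0, 0, 0, 0, 0, 0]
    - [60, 0, 0, 0, 0, 0, 0]

```text
time_s: 10.5
tcp_pos: [0.448, 0.2962, 0.1992]
ee_rot: [[0.386, -0.923, 0.001], [-0.923, -0.386, 0.003], [-0.003, -0.003, -1.0]]
wrist_force: [-0.4, 0.7, 1.2]
gripper_width: 0.602
gripper_force: 0.0
```

```bash
python3 look.py w5 link_long_mid link_short_mid; python3 - <<'E'
from h import *
import pickle
np.set_printoptions(precision=4,suppress=True)
s,c=pickle.load(open("w.pkl","rb"));Rt=wristRt(c,s)
hsv=cv2.cvtColor(c["frame"],cv2.COLOR_RGB2HSV);m=cv2.inRange(hsv,(3,100,60),(18,255,255))
n,l,st,ce=cv2.connectedComponentsWithStats(m)
for i in range(1,n):
    if st[i,4]>80: print(st[i],ce[i],unproj(c,[ce[i]],z=.006,Rt=Rt)[0])
d=masks_of("link_long_mid",c)
for r in d[:1]:
    P=cloud(c,r["region"],Rt);print(r["p"],len(P))
    lowp=P[(P[:,2]<.012)&(P[:,2]>.003)];hi=P[P[:,2]>.03]
    for a in(lowp,hi):
        if len(a)>10: print(len(a),np.median(a[:,2]),cv2.minAreaRect((a[:,:2]*1000).astype(np.float32)))
E
```

```text
10.5 [0.448  0.2962 0.1992] [[0.38565182226380473, -0.9226433785660846, 0.0013667380025409097], [-0.9226405308250923, -0.3856455007724336, 0.0034639013800769605], [-0.0026688693109192404, -0.0025968677555318976, -0.9999930666831952]] [ 50.7428  15.4953 -15.6447  -0.0761 -58.6568 -28.0193] [-0.3831  0.6967  1.1579]
link_long_mid 0.83 288 175 [0.4543 0.2834 0.026 ]
[449  15  39  80 988] [468.9332  57.3472] [0.3351 0.1105 0.006 ]
[169  63  37  68 654] [188.2064  96.5657] [0.5741 0.2518 0.006 ]
[445  96  19  12  86] [454.1977 101.    ] [0.3288 0.153  0.006 ]
[279 120  17  62 796] [287.5201 146.0641] [0.4648 0.2592 0.006 ]
[280 197  16  45 608] [287.4424 219.6266] [0.4349 0.3314 0.006 ]
[ 86 210  14  25 219] [ 92.2648 222.4566] [0.6326 0.4181 0.006 ]
0.92 1888
1452 0.0052219648598656535 ((450.1258544921875, 294.5173034667969), (15.62702751159668, 128.0839080810547), 22.88472557067871)
366 0.0348248626577699 ((450.2661437988281, 293.8307189941406), (14.564275741577148, 23.5941162109375), 22.214134216308594)
```

View pics/w5.png

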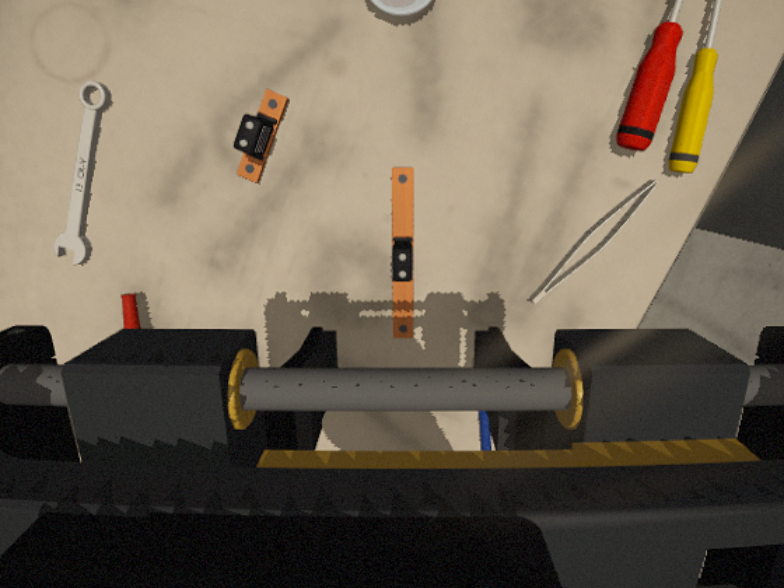

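The wrist view shows the long link upright at column ~402, with its grip at (402,260). The mask gives centre (0.450, 0.294) and yaw 22.7°, and its sizes match 130×16 and 24×14. Next I'll descend.

>>> drive_tool:
  rows:
    - [40, 1.1, -1, -29, 0, 0, 0]
    - [40, 1.1, -1, -29, 0, 0, 0]
    - [40, 0, 0, -29, 0, 0, 0]
    - [40, 0, 0, -29, 0.002, -0.002, 0]
    - [40, 0, 0, -25, 0, 0, 0]

```text
time_s: 11.12
tcp_pos: [0.4505, 0.2905, 0.0585]
ee_rot: [[0.381, -0.924, 0.005], [-0.924, -0.381, 0.006], [-0.003, -0.007, -1.0]]
wrist_force: [0.1, -0.3, -0.2]
gripper_width: 0.407
gripper_force: 0.0
```

>>> drive_tool:
  rows:
    - [40, 0, 0, -15, 0, 0, 0]
    - [40, 0, 0, -10, 0, 0, 0]
    - [40, 0, 0, -4, 0, 0, 0]
    - [40, 0, 0, 0, 0, 0, 0]

```text
time_s: 11.45
tcp_pos: [0.4508, 0.2915, 0.0305]
ee_rot: [[0.383, -0.924, 0.005], [-0.924, -0.383, 0.005], [-0.003, -0.007, -1.0]]
wrist_force: [0.6, 0.6, 0.0]
gripper_width: 0.398
gripper_force: 0.0
```

```bash
python3 - <<'E'
from plan import *
delta(np.array([.4502,.2942,.028]),Rdown([-.9225,-.386]))
E
```

```text
t 11.45 tcp [0.4508 0.2915 0.0305] d mm [-0.6243  2.651  -2.5288] rotvec [-0.0052  0.0055  0.0036] |w| 0.008372074713190023 j [ 50.2357  27.8272 -26.4263   0.0887 -35.3172 -27.8098] F [0.6415 0.574  0.0363] M [ 0.0486  0.1274 -0.0422] grip 0.39753598046952554 0.0
```

>>> drive_tool:
  rows:
    - [40, -0.6, 2.6, -2.5, -0.005, 0.0055, 0.0036]
    - [40, 0, 0, 0, 0, 0, 0]
    - [8, 0, 0, 0, 0, 0, 0]
    - [8, 0, 0, 0, 0, 0, 0]
    - [8, 0, 0, 0, 0, 0, 0]

```text
time_s: 11.87
tcp_pos: [0.4502, 0.2951, 0.029]
ee_rot: [[0.387, -0.922, 0.001], [-0.922, -0.387, 0.002], [-0.001, -0.002, -1.0]]
wrist_force: [0.2, -0.1, 0.1]
gripper_width: 0.255
gripper_force: 0.0
```

>>> drive_tool:
  rows:
    - [8, 0, 0, 0, 0, 0, 0]
    - [8, 0, 0, 0, 0, 0, 0]

```text
time_s: 12.03
tcp_pos: [0.4503, 0.2951, 0.0288]
ee_rot: [[0.387, -0.922, 0.001], [-0.922, -0.387, 0.002], [-0.001, -0.002, -1.0]]
wrist_force: [-1.4, 0.5, 0.7]
gripper_width: 0.158
gripper_force: 30.0
```

```bash
python3 - <<'E'
from plan import *
delta(np.array([.4502,.2942,.028]),Rdown([-.9225,-.386]))
E
```

```text
t 12.0333 tcp [0.4503 0.2951 0.0288] d mm [-0.0729 -0.8984 -0.7843] rotvec [-0.0015  0.0012 -0.0012] |w| 0.0022924710801655607 j [ 50.5068  28.1994 -26.0232  -0.0009 -35.6662 -27.7304] F [-1.3631  0.4956  0.7298] M [ 0.0688  0.1494 -0.024 ] grip 0.1575585639005813 29.99887007754296
```

>>> drive_tool:
  rows:
    - [8, 0, 0, 20, 0, 0, 0]
    - [8, 0, 0, 40, 0, 0, 0]
    - [8, 0, 0, 41, 0, 0, 0]
    - [8, 0, 0, 41, 0, 0, 0]
    - [8, 4, -12, 40, 0, 0, -0.02]

```text
time_s: 12.45
tcp_pos: [0.4536, 0.2837, 0.2121]
ee_rot: [[0.37, -0.929, 0.001], [-0.929, -0.37, 0.001], [-0.001, -0.001, -1.0]]
wrist_force: [0.9, -0.6, -1.1]
gripper_width: 0.16
gripper_force: 30.0
```

>>> drive_tool:
  rows:
    - [8, 10, -28, 20, 0, 0, -0.04]
    - [8, 12, -36, 5, 0, 0, -0.04]
    - [8, 12, -36, 0, 0, 0, -0.04]
    - [8, 12, -36, 0, 0, 0, -0.04]
    - [8, 12, -36, 0, 0, 0, -0.04]

```text
time_s: 12.87
tcp_pos: [0.5117, 0.1093, 0.2352]
ee_rot: [[0.175, -0.985, 0.0], [-0.985, -0.175, 0.001], [-0.001, -0.001, -1.0]]
wrist_force: [1.2, 0.9, -1.5]
gripper_width: 0.159
gripper_force: 30.0
```

>>> drive_tool:
  rows:
    - [8, 12, -36, 0, 0, 0, -0.04]
    - [8, 12, -36, 0, 0, 0, -0.04]
    - [8, 12, -36, 0, 0, 0, -0.04]
    - [8, 12, -36, 0, 0, 0, -0.04]
    - [8, 12, -36, 0, 0, 0, -0.04]

```text
time_s: 13.28
tcp_pos: [0.5718, -0.0709, 0.2347]
ee_rot: [[-0.025, -1.0, -0.0], [-1.0, 0.025, 0.001], [-0.001, 0.0, -1.0]]
wrist_force: [0.6, 0.0, -1.0]
gripper_width: 0.157
gripper_force: 30.0
```

>>> drive_tool:
  rows:
    - [8, 12, -36, 0, 0, 0, -0.04]
    - [8, 12, -33, 0, 0, 0, -0.04]
    - [8, 10, -30, 0, 0, 0, -0.03]
    - [8, 0, 0, 0, 0, 0, 0]
    - [8, 0, 0, 0, 0, 0, 0]

```text
time_s: 13.7
tcp_pos: [0.6056, -0.1696, 0.2337]
ee_rot: [[-0.135, -0.991, -0.001], [-0.991, 0.135, 0.001], [-0.001, 0.002, -1.0]]
wrist_force: [-0.2, 0.4, -2.2]
gripper_width: 0.158
gripper_force: 30.0
```

```bash
cat > fk.py <<'E'
from h import *
import pickle
from plan import *
s,c=pickle.load(open("w.pkl","rb"));Rt=wristRt(c,s)
hsv=cv2.cvtColor(c["frame"],cv2.COLOR_RGB2HSV);m=cv2.inRange(hsv,(18,110,60),(32,255,255))
n_,l,st,ce=cv2.connectedComponentsWithStats(m)
for i in range(1,n_):
    if st[i,4]>60:
        P=cloud(c,l==i,Rt);b=np.c_[P@ex,P@ey,P[:,2]];b=b[(b[:,2]>.1)&(b[:,2]<.13)]
        if len(b)>20: print(st[i],ce[i],len(b),"lo",np.percentile(b,2,axis=0),"hi",np.percentile(b,98,axis=0))
print("expected fork l/r in (ex,ey)",[np.array([p@ex,p@ey]) for p in(np.array([.6122,-.1301,0]),np.array([.6009,-.2192,0]))])
E
python3 look.py w6 fork_left fork_right; python3 fk.py; python3 -c "
from plan import *
delta(np.array([.6066,-.1747,.24]),Rdown(-ex))"
```

```text
13.7 [ 0.6056 -0.1696  0.2337] [[-0.1354103346218866, -0.990788559121664, -0.001439580218549473], [-0.9907891835667225, 0.13540879406026604, 0.0011190256172152577], [-0.0009137859575541351, 0.0015778481426930394, -0.9999983376938495]] [ -0.951   22.7638   0.4471  -0.0678 -67.7669  -6.8056] [-0.2251  0.423  -2.1733]
fork_left 0.69 338 145 [ 0.5548 -0.2087  0.0797]
fork_right 0.95 338 145 [ 0.5553 -0.2086  0.0798]
[261 131  13  20 249] [267.008  140.5382] 241 lo [ 0.6336 -0.1507  0.1052] hi [ 0.6423 -0.137   0.1215]
expected fork l/r in (ex,ey) [array([ 0.6237, -0.0515]), array([ 0.6238, -0.1413])]
t 13.85 tcp [ 0.6056 -0.1672  0.2349] d mm [ 1.0121 -7.5342  5.1197] rotvec [-0.0009  0.0001  0.0046] |w| 0.004729500858021692 j [ -0.7195  22.6142   0.3831  -0.0543 -67.7623  -6.8027] F [-0.7065  0.2769 -1.8774] M [ 0.0413  0.1264 -0.0013] grip 0.1603739511821495 29.99860984738916
```

View pics/w6.png

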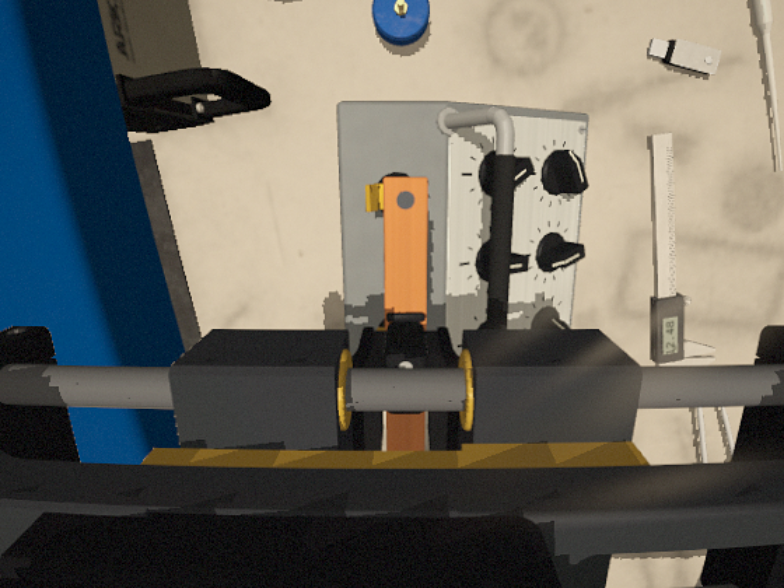

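The wrist view shows the link over the box, with only the outer edge of the right fork visible at about (374,197). I'll step aside so both forks show clearly.

>>> drive_tool:
  rows:
    - [8, -14, 25, 0, 0, 0, 0.002]
    - [8, -14, 25, 0, 0, 0, 0.002]
    - [8, -14, 25, 0, 0, 0, 0]
    - [8, 0, 0, 0, 0, 0, 0]
    - [8, 0, 0, 0, 0, 0, 0]

```text
time_s: 14.27
tcp_pos: [0.5635, -0.0909, 0.2361]
ee_rot: [[-0.124, -0.992, 0.002], [-0.992, 0.124, 0.001], [-0.001, -0.002, -1.0]]
wrist_force: [0.5, -0.4, -1.1]
gripper_width: 0.157
gripper_force: 30.0
```

```bash
python3 look.py w7; cat >> fk.py <<'E'
f=c["frame"][80:260,200:420]
cv2.imwrite("pics/w7c.png",cv2.resize(f[:,:,::-1],(733,600),interpolation=cv2.INTER_CUBIC))
# box flat top extent
P=cloud(c,np.ones(c["z_map"].shape,bool),Rt);b=np.c_[P@ex,P@ey,P[:,2]]
tt=b[(abs(b[:,2]-.091)<.003)&(b[:,0]<.70)&(b[:,0]>.58)];print("top",np.percentile(tt,[0.5,50,99.5],axis=0))
r=cv2.minAreaRect((tt[:,:2]*1000).astype(np.float32));print(r)
E
python3 fk.py
```

```text
14.2667 [ 0.5635 -0.0909  0.2361] [[-0.12394623301147696, -0.992286311686822, 0.0022818766898573192], [-0.9922885502869883, 0.12394788320814476, 0.0005960013147511273], [-0.0008742377318247066, -0.002190407994678835, -0.9999972189067354]] [  7.0849  16.9412  -7.9243  -0.0196 -65.0005 -14.1966] [ 0.539  -0.393  -1.1071]
[191  31  46  26 993] [214.3031  44.6788] 986 lo [ 0.6092 -0.1503  0.1039] hi [ 0.6416 -0.136   0.1215]
[197 151  43  22 794] [218.5831 160.9761] 768 lo [ 0.6098 -0.0608  0.1047] hi [ 0.6421 -0.0467  0.1213]
expected fork l/r in (ex,ey) [array([ 0.6237, -0.0515]), array([ 0.6238, -0.1413])]
top [[ 0.5899 -0.1807  0.0881]
 [ 0.6238 -0.0989  0.091 ]
 [ 0.6605 -0.0013  0.0935]]
((624.579833984375, -90.91959381103516), (181.53933715820312, 74.58912658691406), 89.73362731933594)
```

View pics/w7c.png

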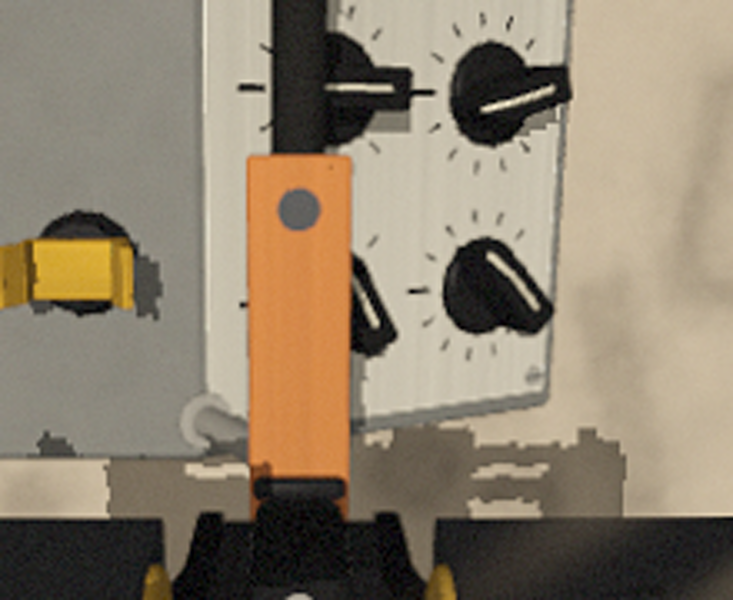

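Both forks are now clear in the wrist view. The right fork is at crop (85,270), and the link's right half is at crop x 248–350. I'll measure the link's offset from the TCP in this same picture, so camera bias cancels.

```bash
python3 - <<'E'
from h import *
import pickle
import goal
from plan import *
s,c=pickle.load(open("w.pkl","rb"));Rt=wristRt(c,s)
R=s["ee_rot"];tx=-R[:,1];ty=-R[:,0]  # link x,y axes assumed
hsv=cv2.cvtColor(c["frame"],cv2.COLOR_RGB2HSV);m=cv2.inRange(hsv,(5,100,60),(17,255,255))>0
P=cloud(c,m,Rt)-s["tcp_pos"];L=np.c_[P@tx,P@ty,P[:,2]]
L=L[(abs(L[:,0])<.02)&(abs(L[:,1])<.08)&(L[:,2]<0)&(L[:,2]>-.04)]
print("link rel tcp: z",np.median(L[:,2]),"x edges",np.percentile(L[:,0],[1,99]),"y end",np.percentile(L[:,1],[.5,99.5]))
for a in np.arange(-.065,-.02,.01):
    k=L[(L[:,1]>a)&(L[:,1]<a+.01)]
    if len(k)>9: print(a,np.percentile(k[:,0],[2,98]),np.median(k[:,2]))
fl=.62595*ex-.05375*ey;fr=.6254*ex-.14315*ey;print("forks",fl,fr,(fl+fr)/2,"yaw",-np.arctan2((fl-fr)[0],(fl-fr)[1]))
y2=(fl-fr)/np.linalg.norm(fl-fr);x2=np.array([y2[1],-y2[0],0])
mid=(fl+fr)/2
delta(np.r_[mid[:2],.165],Rdown(-x2))
E
```

```text
link rel tcp: z -0.02362743030232667 x edges [-0.009   0.0067] y end [-0.0654  0.0447]
-0.065 [-0.0084  0.0065] -0.023544541969970467
-0.055 [-0.0089  0.0066] -0.023662222179578418
-0.045 [-0.0091  0.0063] -0.02364856578853608
-0.034999999999999996 [-0.0087  0.0064] -0.023680949090116893
-0.024999999999999994 [-0.0088  0.0065] -0.023611628487595737
forks [ 0.6141 -0.1326  0.    ] [ 0.6022 -0.2212  0.    ] [ 0.6082 -0.1769  0.    ] yaw -0.13315204766486977
t 14.3167 tcp [ 0.5641 -0.0918  0.236 ] d mm [ 44.1107 -85.132  -70.9785] rotvec [-0.0004  0.0025 -0.0075] |w| 0.007860084189510445 j [  6.9943  17.0107  -7.8502  -0.0055 -64.9965 -14.1939] F [-0.0048  0.1198 -1.2819] M [-0.0168  0.0819 -0.001 ] grip 0.160896306202314 29.99853468965739
```

>>> drive_tool:
  rows:
    - [8, 15, -28, 0, 0, 0.0025, -0.0075]
    - [8, 15, -28, 0, 0, 0, 0]
    - [8, 15.5, -29, -20, 0, 0, 0]
    - [8, 0, 0, -25, 0, 0, 0]
    - [8, 0, 0, -26, 0, 0, 0]

```text
time_s: 14.73
tcp_pos: [0.6109, -0.1803, 0.1633]
ee_rot: [[-0.139, -0.99, 0.001], [-0.99, 0.139, 0.0], [-0.0, -0.001, -1.0]]
wrist_force: [1.2, 0.1, -1.8]
gripper_width: 0.159
gripper_force: 30.0
```

>>> drive_tool:
  rows:
    - [8, 0, 0, 0, 0, 0, 0]
    - [8, 0, 0, 0, 0, 0, 0]

```text
time_s: 14.9
tcp_pos: [0.609, -0.1787, 0.1627]
ee_rot: [[-0.136, -0.991, -0.005], [-0.991, 0.136, 0.0], [0.001, 0.005, -1.0]]
wrist_force: [-0.8, -0.5, -0.1]
gripper_width: 0.16
gripper_force: 30.0
```

```bash
cat > place.py <<'E'
from plan import *
fl=.62595*ex-.05375*ey;fr=.6254*ex-.14315*ey
y2=(fl-fr)/np.linalg.norm(fl-fr);x2=np.array([y2[1],-y2[0],0]);mid=(fl+fr)/2+.0014*x2+.0004*y2
delta(np.r_[mid[:2],.1365],Rdown(-x2))
E
python3 place.py; python3 look.py w8; python3 - <<'E'
from h import *
import pickle
from place import *
s,c=pickle.load(open("w.pkl","rb"));Rt=wristRt(c,s);R=s["ee_rot"];tx=-R[:,1];ty=-R[:,0]
hsv=cv2.cvtColor(c["frame"],cv2.COLOR_RGB2HSV)
for nm,a,b in(("link",5,17),("brass",18,32)):
    P=cloud(c,cv2.inRange(hsv,(a,100,60),(b,255,255))>0,Rt)-s["tcp_pos"];L=np.c_[P@tx,P@ty,P[:,2]]
    L=L[(abs(L[:,0])<.025)&(L[:,1]<-.02)&(L[:,1]>-.08)&(L[:,2]<-.01)]
    print(nm,len(L),np.percentile(L,[1,50,99],axis=0))
E
```

```text
t 14.9 tcp [ 0.609  -0.1787  0.1627] d mm [  0.5598   1.9961 -26.2397] rotvec [-0.0001 -0.0053  0.0033] |w| 0.006260833947124715 j [ -1.7665  26.6236  -4.0884   0.0069 -59.5932  -6.0545] F [-0.7676 -0.4934 -0.1098] M [0.0238 0.045  0.0205] grip 0.1598896098756167 29.9986288882792
14.9 [ 0.609  -0.1787  0.1627] [[-0.13601717794562415, -0.9906921601666969, -0.005326451722516304], [-0.9907062556367264, 0.13601879078454474, 5.9964719037811975e-05], [0.0006650909454315669, 0.005285105273703775, -0.9999858125574983]] [ -1.7665  26.6236  -4.0884   0.0069 -59.5932  -6.0545] [-0.7676 -0.4934 -0.1098]
t 14.95 tcp [ 0.6103 -0.1786  0.1649] d mm [ -0.7181   1.8863 -28.3597] rotvec [ 0.0006 -0.0009  0.0025] |w| 0.0027570863874440328 j [ -1.7378  26.507   -3.965    0.0437 -59.58    -6.0578] F [ 0.8555 -0.087  -0.2404] M [0.0564 0.0821 0.0081] grip 0.15957767976781156 29.99860449694097
link 2660 [[-0.009  -0.0654 -0.0712]
 [-0.0009 -0.0434 -0.0236]
 [ 0.0067 -0.0205 -0.0221]]
brass 717 [[-0.0169 -0.0511 -0.0717]
 [ 0.0095 -0.0438 -0.0446]
 [ 0.0163 -0.0316 -0.0411]]
```

View pics/w8.png

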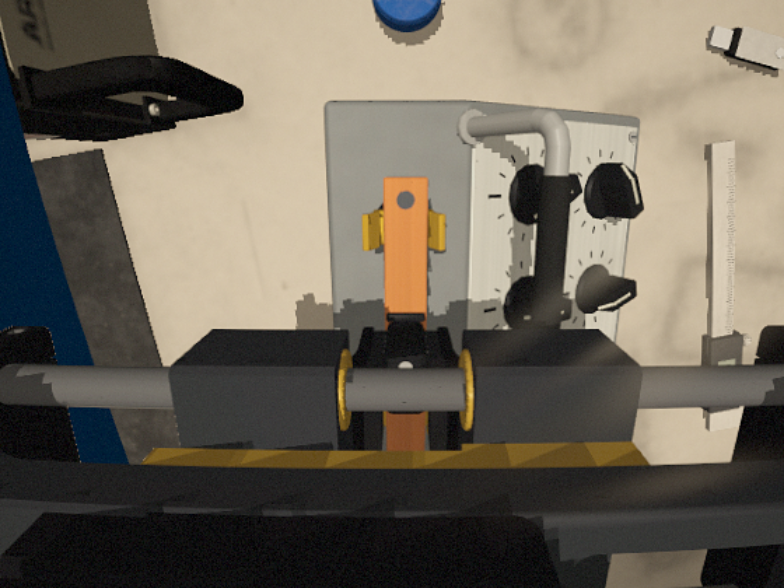

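The wrist view shows the right fork's cheeks at columns 362 and 446, either side of the link at 384–428. It is nearly centred, so I'll make a small correction and then lower it.

>>> drive_tool:
  rows:
    - [8, 0.6, 1.7, 0, 0, 0, 0.003]
    - [8, 0, 0, -5, 0, 0, 0]
    - [8, 0, 0, -4, 0, 0, 0]
    - [8, 0, 0, -4, 0, 0, 0]
    - [8, 0, 0, -3, 0, 0, 0]

```text
time_s: 15.37
tcp_pos: [0.6101, -0.1761, 0.148]
ee_rot: [[-0.132, -0.991, -0.001], [-0.991, 0.132, 0.001], [-0.0, 0.001, -1.0]]
wrist_force: [0.8, 0.3, -0.7]
gripper_width: 0.16
gripper_force: 30.0
```

>>> drive_tool:
  rows:
    - [8, 0, 0, -3, 0, 0, 0]
    - [8, 0, 0, -3, 0, 0, 0]
    - [8, 0, 0, 0, 0, 0, 0]

```text
time_s: 15.62
tcp_pos: [0.6097, -0.1763, 0.1413]
ee_rot: [[-0.133, -0.991, -0.003], [-0.991, 0.133, 0.001], [-0.0, 0.003, -1.0]]
wrist_force: [0.1, 0.5, -1.5]
gripper_width: 0.161
gripper_force: 30.0
```

```bash
python3 place.py
```

```text
t 15.6167 tcp [ 0.6097 -0.1763  0.1413] d mm [-0.1191 -0.3899 -4.762 ] rotvec [-0.0007 -0.003   0.0002] |w| 0.003107447206958689 j [ -1.5609  27.7295  -5.6076  -0.0405 -56.8374  -6.0547] F [ 0.0641  0.5143 -1.465 ] M [ 0.0061  0.0844 -0.0359] grip 0.1613439419640282 29.99843150842935
```

>>> drive_tool:
  rows:
    - [8, 0, 0, -2, 0, 0, 0]
    - [8, 0, 0, -1.5, 0, 0, 0]
    - [8, 0, 0, 0, 0, 0, 0]

```text
time_s: 15.87
tcp_pos: [0.61, -0.1764, 0.1383]
ee_rot: [[-0.133, -0.991, -0.002], [-0.991, 0.133, 0.001], [-0.0, 0.002, -1.0]]
wrist_force: [-0.5, -0.7, -1.3]
gripper_width: 0.161
gripper_force: 30.0
```

>>> drive_tool:
  rows:
    - [8, 0, 0, -1, 0, 0, 0]
    - [8, 0, 0, -1, 0, 0, 0]
    - [8, 0, 0, 0, 0, 0, 0]

```text
time_s: 16.12
tcp_pos: [0.6101, -0.1764, 0.1365]
ee_rot: [[-0.133, -0.991, -0.002], [-0.991, 0.133, 0.001], [-0.0, 0.002, -1.0]]
wrist_force: [0.2, -0.3, -1.0]
gripper_width: 0.16
gripper_force: 30.0
```

>>> drive_tool:
  rows:
    - [8, 0, 0, -0.7, 0, 0, 0]
    - [8, 0, 0, 0, 0, 0, 0]

```text
time_s: 16.28
tcp_pos: [0.6102, -0.1764, 0.1359]
ee_rot: [[-0.133, -0.991, -0.002], [-0.991, 0.133, 0.0], [-0.0, 0.002, -1.0]]
wrist_force: [0.3, -0.6, -1.1]
gripper_width: 0.161
gripper_force: 30.0
```

>>> drive_tool:
  rows:
    - [8, 0, 0, -0.6, 0, 0, 0]
    - [8, 0, 0, 0, 0, 0, 0]

```text
time_s: 16.45
tcp_pos: [0.6102, -0.1764, 0.1358]
ee_rot: [[-0.133, -0.991, -0.001], [-0.991, 0.133, 0.0], [-0.0, 0.001, -1.0]]
wrist_force: [-0.8, 0.6, 1.7]
gripper_width: 0.162
gripper_force: 30.0
```

>>> drive_tool:
  rows:
    - [8, 0, 0, -0.6, 0, 0, 0]
    - [8, 0, 0, 0, 0, 0, 0]

```text
time_s: 16.62
tcp_pos: [0.6102, -0.1764, 0.1358]
ee_rot: [[-0.132, -0.991, -0.001], [-0.991, 0.132, 0.0], [0.0, 0.001, -1.0]]
wrist_force: [-3.2, 1.3, 6.1]
gripper_width: 0.158
gripper_force: 30.0
```

Contact came at exactly the expected height, so the link is seated. I'll release it and retreat straight up.

>>> drive_tool:
  rows:
    - [32, 0, 0, 0, 0, 0, 0]
    - [32, 0, 0, 0, 0, 0, 0]
    - [32, 0, 0, 0, 0, 0, 0]
    - [32, 0, 0, 0, 0, 0, 0]

```text
time_s: 16.95
tcp_pos: [0.6102, -0.1764, 0.1343]
ee_rot: [[-0.133, -0.991, -0.002], [-0.991, 0.133, 0.0], [-0.0, 0.002, -1.0]]
wrist_force: [-0.4, 0.2, -0.9]
gripper_width: 0.305
gripper_force: 0.0
```

>>> drive_tool:
  rows:
    - [32, 0, 0, 8, 0, 0, 0]
    - [32, 0, 0, 20, 0, 0, 0]
    - [32, 0, 0, 30, 0, 0, 0]
    - [32, 0, 0, 35, 0, 0, 0]
    - [32, 0, 0, 35, 0, 0, 0]

```text
time_s: 17.37
tcp_pos: [0.6098, -0.1764, 0.2643]
ee_rot: [[-0.133, -0.991, -0.002], [-0.991, 0.133, 0.0], [0.0, 0.002, -1.0]]
wrist_force: [1.1, 0.8, -0.9]
gripper_width: 0.321
gripper_force: 0.0
```

>>> drive_tool:
  rows:
    - [32, -14, 40, 10, 0, 0, 0]
    - [32, -20, 40, 10, 0, 0, 0]
    - [32, -20, 30, 0, 0, 0, 0]
    - [32, 0, 0, 0, 0, 0, 0]
    - [32, 0, 0, 0, 0, 0, 0]

```text
time_s: 17.78
tcp_pos: [0.5581, -0.0704, 0.2829]
ee_rot: [[-0.13, -0.992, 0.001], [-0.992, 0.13, 0.001], [-0.001, -0.001, -1.0]]
wrist_force: [0.4, -0.9, -0.7]
gripper_width: 0.317
gripper_force: 0.0
```

```bash
python3 look.py w9; python3 - <<'E'
from h import *
import pickle
from place import *
s,c=pickle.load(open("w.pkl","rb"));Rt=wristRt(c,s)
cv2.imwrite("pics/w9c.png",cv2.resize(c["frame"][20:320,120:480,::-1],(720,600),interpolation=cv2.INTER_CUBIC))
hsv=cv2.cvtColor(c["frame"],cv2.COLOR_RGB2HSV)
for nm,a,b,z0,z1 in(("link",5,17,.1,.125),("brass",18,32,.1,.13)):
    P=cloud(c,cv2.inRange(hsv,(a,100,60),(b,255,255))>0,Rt);L=np.c_[(P-np.r_[mid[:2],0])@x2,(P-np.r_[mid[:2],0])@y2,P[:,2]]
    L=L[(abs(L[:,0])<.03)&(abs(L[:,1])<.08)&(L[:,2]>z0)&(L[:,2]<z1)]
    print(nm,len(L),np.percentile(L,[1,99],axis=0))
    for k in(L[L[:,1]>.02],L[L[:,1]<-.02]):
        if len(k)>9: print("  side z",np.median(k[:,2]),np.percentile(k,[1,99],axis=0)[:,:2].ravel())
E
```

```text
17.7833 [ 0.5581 -0.0704  0.2829] [[-0.12983355619368087, -0.991535577031609, 0.0006687052387649009], [-0.991535533466795, 0.12983398826799195, 0.0006491249071791528], [-0.0007304511075300114, -0.0005787668105378207, -0.9999995657349848]] [  9.3002  14.3853  -4.6171  -0.0323 -70.9537 -16.7497] [ 0.3828 -0.9182 -0.7419]
t 17.8333 tcp [ 0.5586 -0.0712  0.2824] d mm [  50.9685 -105.4499 -145.8892] rotvec [-0.0003  0.0001 -0.0015] |w| 0.0015374333984326555 j [  9.2069  14.4848  -4.5608  -0.0193 -70.9434 -16.7442] F [ 0.2459 -0.5398 -0.1017] M [-0.0129  0.1018 -0.0038] grip 0.3231518582082535 0.0
link 2077 [[-0.0088 -0.064   0.1067]
 [ 0.0074  0.0635  0.1144]]
  side z 0.11216759491154395 [-0.0087  0.0201  0.0074  0.0644]
  side z 0.1122355010631988 [-0.0089 -0.0645  0.0083 -0.0203]
brass 686 [[-0.0181 -0.0524  0.1042]
 [ 0.0154  0.0515  0.1219]]
  side z 0.11762913398179617 [-0.0182  0.0371  0.0153  0.0517]
  side z 0.11750019062318534 [-0.0178 -0.0526  0.0154 -0.0378]
```

View pics/w9c.png

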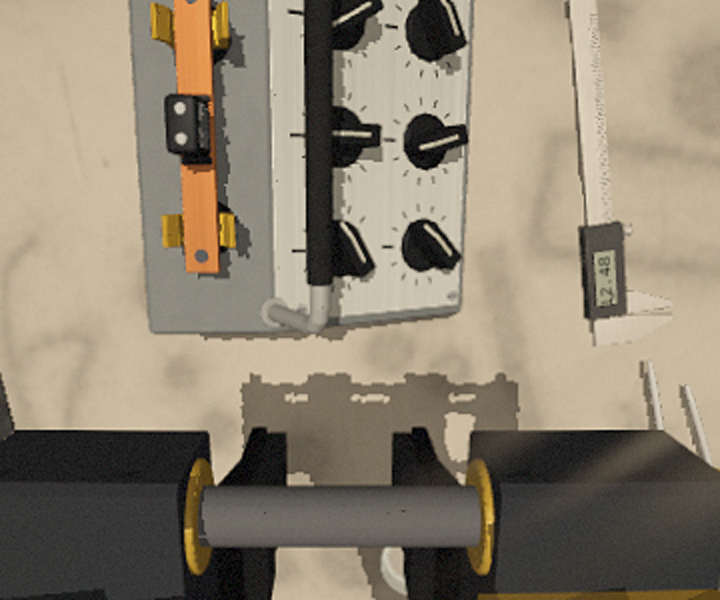

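The link lies level in both forks: its top is at z≈0.112 on both sides, and the grip is centred within 0.5 mm. The knob points at its mark, so I'll hand the job in.

```bash
python3 -c "
from station import finish_job
print(finish_job())"
```

```text
the job is handed in; nothing more can be done
None
```

I turned the middle back knob to the long mark and let go, then laid the long copper link level and fully down in both forks with its grip centred. I handed the job in at about 18 s, with the robot touching nothing.

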